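# Charge the shaker jar with grinding balls

## Robot

A 6-joint arm with a two-finger parallel gripper is mounted at the origin on the work surface. World frame = base frame: x ahead of the robot, y to its left, z up, the work surface at z = 0. Lengths are in m, angles in rad, forces in N, time in s.
With the tool pointing down it reaches from about 0.275 to 0.75 m from the base axis. Payload 10.2 kg.
Tool frame: the origin (TCP) lies at the very end of the fingers, on their centre line; the grasp point (between the pads) lies 19 mm behind it; z points along the fingers, y is the direction in which the jaws open and shut (so a half turn about z gives the same grasp; the last joint's range is limited). The gripper opens to 88 mm and grips with 3 to 60 N. Pads are 18 mm wide; open, the fingers measure 123 mm over their backs; the gripper's body (75 mm by 187 mm) begins 45 mm behind the grasp point.
Start: joints at [-1.408, 0.313, 1.498, -0, 1.331, -0.223], TCP at [0.198, -0.486, 0.239] pointing down, gripper open.
Joint ranges: [-2.94, 2.94], [-0.97, 2.17], [0.19, 2.56], [-1.23, 4.37], [0.02, 3.11], [-2.88, 2.88]. Speed limits (rad/s): [2.39, 2.39, 3.01, 3.14, 3.14, 3.14].

## Interface

Orientations are given as a unit quaternion [w, x, y, z].
In Python, from bench import sensors, read_camera, camera_info, close_job, cut_out, landmark_of gives the robot as it stands.
- The arm moves only by the tool jog_arm, never from a script. Its argument "deltas" is a list of rows, each an object with "jaw": the opening, from 0 (shut) to 1 (fully open); "dp": the shift along the tool's x, y, z in m, a list of three; "spin": the turn about the tool's z in degrees. A call has 1 to 8 rows; each row is the pose to reach, as a shift and turn from the pose commanded when the call began, along the tool's axes at that moment; what a row does not reach only later rows make up. A row lasts 1/10 s, in which the tool goes at most 50 mm and 8.59 degrees, less where a joint would pass 70% of its speed; a pose out of reach is approached as far as the arm can. A call with a gripper value outside its range is refused whole. The fingers move at their own pace and stop on an object; the grip force is fixed at half the most. Time passes only in rows, so rows that repeat a pose let the fingers close. It gives the time, the measured TCP pose, the force and the opening at its end, in the units of the state.
- sensors.observe(): the state, without advancing time (a new reading comes with each control period).
- read_camera(name): name is "scene" or "top" or "wrist"; returns the picture (420x560x3 uint8, red, green, blue); there is no depth.
- camera_info(name): a dict with "fx", "fy", "cx", "cy" (pixels), "dist" ([k1, k2, p1, p2, k3] as OpenCV has them; the pictures are not rectified), "R" (3x3) and "t" (3): a world point X has camera coordinates R X + t. Camera axes: x right, y down, z forward; pixel columns grow to the right and rows downward; lengths in m; the calibration is good to about 2 mm. A picture is of the moment at which its call begins: read the wrist's pose just before it. camera_info takes no time and is no camera call; for the wrist camera it gives the pose at the moment of the call.
- close_job(): hands the job in, once; it reports no verdict.
Trained networks look in the newest picture that a camera, given by its name, has taken for a name from the list of things; names that differ only in an ending like _2 or _b are one class to them, and where a whole thing is asked for, a point or a joint stands for the part that bears it (a point fixed in the world has none). Each returns a list of dicts, best first, with "conf" (0 to 1); they miss things now and then, are a little off and sometimes report something else, mostly with a low value. They report only what shows in the picture. A call takes as long as a camera call. They do not tell look-alikes from the thing itself.
- cut_out(camera, query): "mask" (420x560 bool, what is visible of it) and "pixel" ([column, row] in pixels, amid what is visible of it).
- landmark_of(camera, query): "pixel" ([column, row] in pixels: a listed point, or the origin of a listed thing).
The state is a dict: "time_s": time; "q": joint angles; "qd": joint speeds; "tau": joint torques, N m; "position": TCP position; "tool_rot": TCP orientation; "wrist_force": force on the tool from outside, world axes, zero at the start; "torque": the same for the moment, N m; "grip_width": finger opening in m.
Only numpy, scipy, OpenCV 4.12 (cv2) and the standard library are available. Lean on these libraries where they do the work, as an engineer would, in place of code of your own. Each camera call takes 0.05 s, during which the arm holds its last target. There are 200 camera calls.

## Task

Get the sample shaker ready: take the green lid off its clear jar, then with the yellow one-ball scoop, carry every white ceramic grinding ball from the dark metal trough into the jar, one at a time and without touching a ball with the gripper. Lay the scoop back down on the blue pad, standing as it stood; once all the balls are in, close the jar with the lid again, seated flat, and only then turn the black selector knob to the click position at the green mark. Leave the tube rack and the bottles where they are.

Things in the scene. Friction and masses are not known exactly. Their poses are not given: they have to be found in the camera images.
- trough: Fixed dark steel trough with the balls in one row. Origin: centre of its underside; x along the row towards the closed end, z up. Inside 156 mm long (x -78 to +78 mm), 38 mm wide; flat floor 4 mm above the bench, side walls to 22 mm above it; a wall 26 mm high closes the +x end; the -x end is open and faces the robot.
- ball1: White ceramic ball, 30 mm in diameter, about 50 g, in the trough. Origin: its centre. Two to four of the four balls are present. Smooth; it stays put on slopes of up to about 3 degrees.
- ball2: White ceramic ball, 30 mm in diameter, about 50 g, in the trough. Origin: its centre. Two to four of the four balls are present. Smooth; it stays put on slopes of up to about 3 degrees.
- ball3: White ceramic ball, 30 mm in diameter, about 50 g, in the trough. Origin: its centre. Two to four of the four balls are present. Smooth; it stays put on slopes of up to about 3 degrees.
- ball4: White ceramic ball, 30 mm in diameter, about 50 g, in the trough. Origin: its centre. Two to four of the four balls are present. Smooth; it stays put on slopes of up to about 3 degrees.
- scoop: Scoop for exactly one ball, 179 mm long, about 110 g. Origin: at bottom level, below the centre of a cradled ball; x towards the prong tips, z up. Two straight 4 mm steel prongs along x, at y = +-12.5 mm, from a back plate (front face x = -15.5, 24 mm high) to the open tips; level on the floor they pass under a ball with 1.5 mm to spare and, lifted, carry it. Starts standing on the pad.
- scoop_grip (a point): Point to grip on the scoop's yellow handle bar, near its centre of mass: x = -85 mm, z = 58 mm in the scoop's frame. The bar is 14 mm wide (y), 16 mm high and runs level from x = -38 to -160 mm.
- scoop_tip (a point): Middle between the prong tips, x = +16 mm, z = 2 mm in the scoop's frame. Tipped forward by more than about 20 degrees the ball rolls off here; tipped back a little it rests on the back plate.
- scoop_foot (a point): Bottom of the foot at the handle's end, x = -156.5 mm, z = 0 in the scoop's frame. The foot is a steel bar 100 mm wide (y), 12 mm long, 8 mm high; on prongs and foot the scoop stands level by itself.
- pad: Fixed blue pad, 230 x 120 x 2 mm, where the scoop lives. Origin: centre of its underside; x along its length, z up.
- shaker: Fixed white shaker console, 190 mm (x) x 230 mm (y), its deck 45 mm above the bench. Origin: centre of its underside, z up. The jar is fixed on the deck, axis at (0, 55) mm; the knob's axis is at (-10, -65) mm.
- jar_mouth (a point): Centre of the rim of the clear fixed jar, 120 mm above the bench. Jar: outside diameter 88 mm, inside 80 mm, 70 mm deep. Axes as the shaker's.
- lid: Loose green jar lid, 94 mm in diameter, 11 mm thick, 100 g, at the start seated on the jar. Origin: centre of its underside, z up. Its lowest 5 mm is a white plug 68 mm in diameter that goes into the jar; the 6 mm flange above lies on the rim (origin then 5 mm below it). On top a round grip, 22 mm in diameter, 11 to 37 mm above the origin.
- knob (a joint): Selector knob, rad: 0 at one end, growing clockwise seen from above, stop at 1.8. It clicks into detents at 0, 0.6, 1.2 and 1.8 (about 0.1 N m to leave one) and, let go, goes by itself to the nearest; the green mark is the detent at 1.2. It starts at 0 or 0.6.
- knob_grip (a point): Point on the knob's axis at gripping height, 79 mm above the bench. The grip is a black upright bar 52 mm long, 14 mm wide, from 9.5 to 43.5 mm above the deck, lying along the line from here to the pointer.
- knob_pointer (a point): White pointer end of the knob's bar, 26 mm from the axis, 89 mm above the bench.
- green_mark (a point): Green dot on the deck, 37 mm from the knob's axis, at which the pointer must point. White dots mark the other detents.
- rack: Bystander: red test-tube rack with glass tubes, 100 x 250 x 72 mm (tubes to 92 mm), origin at the centre of its underside.
- bottle_a: Bystander: white bottle with green cap, 68 mm in diameter, 150 mm high, origin at the centre of its underside.
- bottle_b: Bystander: white bottle with green cap, 68 mm in diameter, 150 mm high, origin at the centre of its underside.
- reagent: Bystander: small black reagent jar with yellow cap, 44 mm in diameter, 70 mm high, origin at the centre of its underside.
Things that resemble listed ones, but are neither listed nor needed, are in the scene too. Leave any turquoise look-alike of the scoop alone. There is more than one size of the lid; the one meant has the size given above.

How it is judged:
By the outcome, as a careful person would: the job done as asked, in the order asked, and still so for the second after the job is handed in, with the robot touching nothing.
Of ball1, ball2, ball3, ball4 only 2 to 4 are there at a start; the rules pass over those that are not, and their reading is None.
At some moment in a run one of scoop, lid may be knocked a few centimetres aside while the robot is not near it.
It also fails if it takes over 210 s, if anything falls off the work surface, if the arm or the gripper's body presses on something with over 40 N, if the wrist force passes 120 N, or if a joint passes its speed limit or range.

## Working session

There is one attempt and no reset: what is moved stays moved. The work goes in short steps, Python scripts to look and compute and a tool call to move; the robot and the scene stay as the last step left them, time stands still between calls to the robot, and variables do not carry over. Pictures are saved under pics/ and viewed, about 12 in all and at most 16, crops included, and the job is handed in when it is done.

Besides the shell and the picture viewer there is one more tool, called by a JSON object that holds its "fn" and its "kwargs", one argument or row to a line. jog_arm: Moves the arm, as the interface text tells. Its arguments: {"type":"object","properties":{"deltas":{"type":"array","items":{"type":"object","properties":{"jaw":{"type":"number"},"dp":{"type":"array","items":{"type":"number"}},"spin":{"type":"number"}}}}},"required":["deltas"]}

```bash
mkdir -p pics; cat > h.py <<'E'
import numpy as np, cv2
from bench import sensors, read_camera, camera_info, close_job, cut_out, landmark_of
def save(name,img,crop=None,scale=1):
    if crop: img=img[crop[1]:crop[3],crop[0]:crop[2]]
    if scale!=1: img=cv2.resize(img,None,fx=scale,fy=scale,interpolation=cv2.INTER_CUBIC)
    cv2.imwrite('pics/'+name+'.png',img[:,:,::-1])
def ray(cam,px,ci=None):
    c=ci or camera_info(cam); K=np.array([[c['fx'],0,c['cx']],[0,c['fy'],c['cy']],[0,0,1]])
    u=cv2.undistortPoints(np.array([[px]],float),K,np.array(c['dist']))[0,0]
    R=np.array(c['R']);t=np.array(c['t']); return -R.T@t, R.T@np.array([u[0],u[1],1])
def at_z(cam,px,z,ci=None):
    o,d=ray(cam,px,ci); return o+d*(z-o[2])/d[2]
def proj(cam,X,ci=None):
    c=ci or camera_info(cam); K=np.array([[c['fx'],0,c['cx']],[0,c['fy'],c['cy']],[0,0,1]])
    r=cv2.Rodrigues(np.array(c['R']))[0]
    return cv2.projectPoints(np.atleast_2d(np.array(X,float)),r,np.array(c['t'],float),K,np.array(c['dist']))[0][:,0]
def rot(q):
    from scipy.spatial.transform import Rotation as Ro
    return Ro.from_quat([q[1],q[2],q[3],q[0]]).as_matrix()
E
python3 - <<'E'
from h import *
s=sensors.observe(); print(s['position'],s['tool_rot'],s['grip_width'],s['wrist_force'])
print(rot(s['tool_rot']).round(3))
for c in('scene','top'):
    im=read_camera(c); save(c+'0',im,scale=1.4)
    ci=camera_info(c); print(c,'campos',(-np.array(ci['R']).T@ci['t']).round(3),ci['fx'])
Z=dict(trough=0,ball1=.019,scoop=.002,scoop_grip=.06,scoop_tip=.004,scoop_foot=.002,pad=0,shaker=0,jar_mouth=.12,lid=.115,knob_grip=.079,knob_pointer=.089,green_mark=.045,rack=0,bottle_a=0,reagent=0)
for q,z in Z.items():
    for c in('scene','top') if q in('jar_mouth','lid','scoop_grip','scoop_foot') else ('top',):
        if c=='scene': read_camera
        for r in landmark_of(c,q)[:5]: print(q,c,np.round(r['pixel'],1),round(r['conf'],2),at_z(c,r['pixel'],z).round(4))
E
```

```text
[ 0.19750232 -0.48617262  0.23817451] [-6.28608901e-04  9.81449443e-01  1.91720095e-01  1.32356147e-05] 0.08853480496328153 [0.71876326 0.00536365 0.79479133]
[[ 0.926  0.376 -0.   ]
 [ 0.376 -0.926  0.001]
 [ 0.    -0.001 -1.   ]]
scene campos [1.854 0.217 1.113] 476.87476461783444
top campos [ 0.37  -0.036  1.322] 448.4641233351185
trough top [319.2 204.4] 0.63 [ 0.5824 -0.1443  0.    ]
ball1 top [321.5 193.2] 0.66 [ 0.6127 -0.1509  0.019 ]
ball1 top [318.9 215. ] 0.6 [ 0.5479 -0.1406  0.019 ]
ball1 top [313.8 205.3] 0.52 [ 0.5771 -0.1268  0.019 ]
scoop top [448.6 236.7] 0.84 [ 0.4738 -0.5253  0.002 ]
scoop top [381.8 217.2] 0.57 [ 0.5381 -0.3288  0.002 ]
scoop_grip scene [213.8 205.9] 0.7 [ 0.4386 -0.318   0.06  ]
scoop_grip scene [150.4 217.7] 0.5 [ 0.5665 -0.5224  0.06  ]
scoop_grip top [380.5 242.2] 0.71 [ 0.4598 -0.308   0.06  ]
scoop_grip top [116.8 273. ] 0.71 [0.3928 0.4403 0.06  ]
scoop_grip top [452.7 203.5] 0.69 [ 0.5642 -0.5237  0.06  ]
scoop_tip top [379.6 213.1] 0.79 [ 0.5503 -0.3226  0.004 ]
scoop_tip top [446.8 243.3] 0.72 [ 0.4542 -0.5176  0.004 ]
scoop_foot scene 
[... 992 characters left out ...]
204.2] 0.69 [0.5774 0.2995 0.115 ]
lid top [119.9 197.2] 0.58 [0.6006 0.4158 0.115 ]
knob_pointer top [206.5 226.4] 0.58 [0.5155 0.1779 0.089 ]
green_mark top [383.2 242.3] 0.69 [ 0.4604 -0.319   0.045 ]
green_mark top [202.2 229.6] 0.62 [0.5117 0.198  0.045 ]
green_mark top [188.7 213.4] 0.49 [0.5599 0.2373 0.045 ]
green_mark top [204.1 215.1] 0.24 [0.5537 0.1924 0.045 ]
rack top [332.5 144. ] 0.65 [ 0.768  -0.1928  0.    ]
rack top [320.5 214.7] 0.61 [ 0.5513 -0.1469  0.    ]
bottle_a top [221.7 148.6] 0.84 [0.7641 0.1462 0.    ]
bottle_a top [262.3 148.1] 0.63 [0.7615 0.0219 0.    ]
reagent top [116.5 274.1] 0.63 [0.3907 0.4638 0.    ]
reagent top [258.8 147.5] 0.43 [0.7638 0.0325 0.    ]
```

View pics/top0.png

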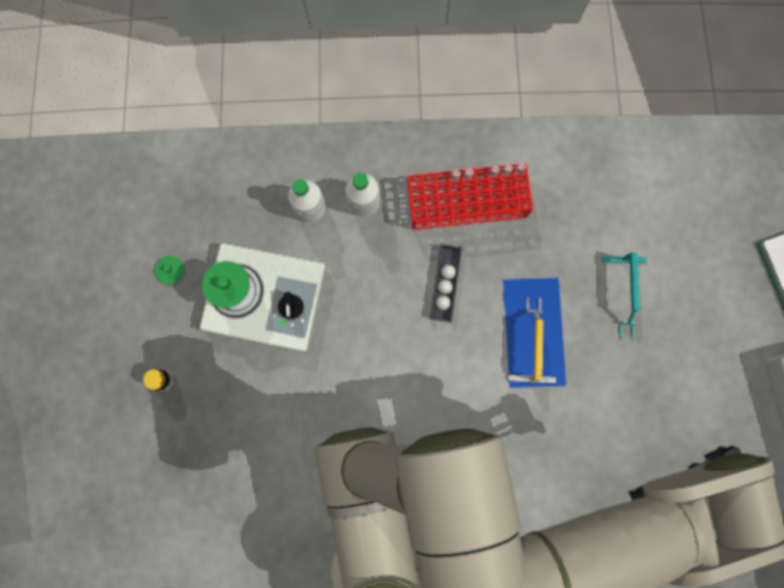

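View pics/scene0.png

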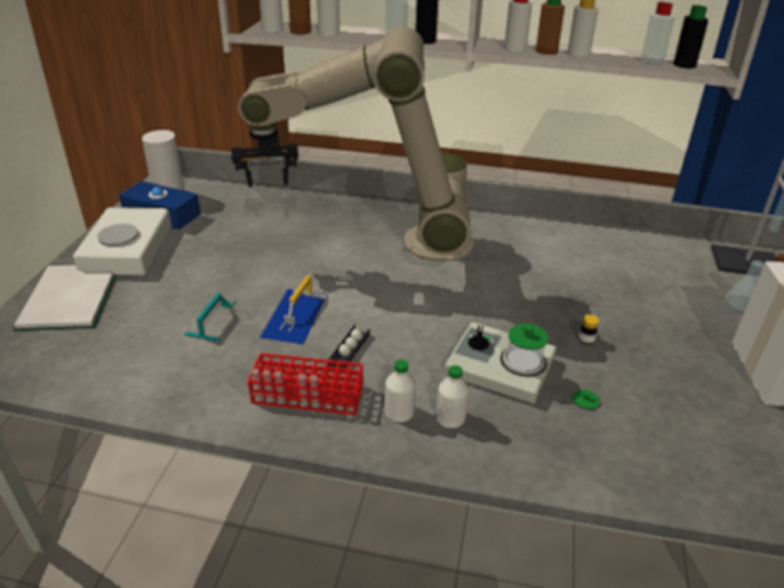

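Seen so far (1.4× pixels):
- Yellow scoop on the blue pad at (535,345), foot at (532,378), prongs at (535,305). The turquoise look-alike is at (625,295).
- Large green lid on the jar at (226,285). A small decoy lid is at (168,270) on the bench.
- Three balls in the trough at (449,271), (445,286) and (443,302).

Next I'll check the lid size and the yaws of things.

```bash
cat >> h.py <<'E'
def axis(cam,mask,z):
    ys,xs=np.nonzero(mask); c=cv2.minAreaRect(np.c_[xs,ys].astype(np.float32)); b=cv2.boxPoints(c)
    P=np.array([at_z(cam,p,z) for p in b])[:,:2]; e=P[1]-P[0],P[2]-P[1]; L=[np.linalg.norm(v) for v in e]
    v=e[int(L[1]>L[0])]; a=np.degrees(np.arctan2(v[1],v[0])); a=(a+90)%180-90
    return P.mean(0).round(4),round(float(a),1),np.round(L,4)
def go(x,y,z,th):
    "dp, spin from the present measured pose to world x,y,z with tool-x yaw th (deg)"
    s=sensors.observe(); R=rot(s['tool_rot']); p=np.array(s['position'])
    t0=np.degrees(np.arctan2(R[1,0],R[0,0])); sp=(t0-th+180)%360-180
    print('from',p.round(4),round(t0,2),'dp',(R.T@(np.array([x,y,z])-p)).round(4),'spin',round(sp,2))
E
python3 - <<'E'
from h import *
read_camera('top')
for q,z in (('lid',.126),('trough',.022),('pad',.002),('shaker',.045),('scoop',.03)):
    for r in cut_out('top',q)[:3]: print(q,round(r['conf'],2),np.round(r['pixel']),r['mask'].sum(),axis('top',r['mask'],z))
s=sensors.observe();ci=camera_info('wrist');R=rot(s['tool_rot'])
print('cam in tool',(R.T@(-np.array(ci['R']).T@ci['t']-s['position'])).round(3)); print((np.array(ci['R'])@R).round(3),ci['fx'])
go(.575,.285,.33,22)
E
```

```text
lid 0.86 [121. 197.] 304 (array([0.6116, 0.4091]), 1.5, array([0.0511, 0.0533]))
lid 0.75 [165. 208.] 852 (array([0.5804, 0.2966]), 44.2, array([0.0867, 0.0903]))
trough 0.93 [322. 201.] 648 (array([ 0.5857, -0.1403]), -10.2, array([0.1659, 0.0474]))
trough 0.65 [207. 219.] 297 (array([0.5452, 0.1865]), 61.9, array([0.0539, 0.0562]))
pad 0.81 [379. 238.] 2642 (array([ 0.4794, -0.325 ]), -0.3, array([0.1217, 0.2303]))
pad 0.4 [386. 256.] 259 (array([ 0.4418, -0.34  ]), -18.2, array([0.1402, 0.0702]))
pad 0.32 [192. 215.] 4219 (array([0.5718, 0.2495]), 75.6, array([0.1967, 0.2451]))
shaker 0.93 [193. 216.] 4464 (array([0.5656, 0.2402]), 76.6, array([0.1947, 0.2439]))
shaker 0.4 [333. 141.] 3470 (array([ 0.7674, -0.1962]), -85.6, array([0.2633, 0.1277]))
shaker 0.37 [112. 272.] 300 (array([0.3991, 0.4574]), 88.9, array([0.0651, 0.0399]))
scoop 0.74 [383. 251.] 373 (array([ 0.4486, -0.2999]), 3.7, array([0.0781, 0.1492]))
scoop 0.7 [451. 192.] 396 (array([ 0.5697, -0.5294]), 11.7, array([0.095 , 0.1506]))
cam in tool [ 0.073 -0.001 -0.147]
[[-0.     1.    -0.   ]
 [-0.959 -0.    -0.283]
 [-0.283 -0.     0.959]] 329.3606927101692
from [ 0.1976 -0.4864  0.2387] 22.11 dp [ 0.64   -0.5727 -0.0913] spin 0.11
```

{"fn": "jog_arm", "kwargs": {
  "deltas": [
    {"jaw": 1, "dp": [0.3, -0.27, -0.09], "spin": 0},
    {"jaw": 1, "dp": [0.3, -0.27, -0.09], "spin": 0},
    {"jaw": 1, "dp": [0.3, -0.27, -0.09], "spin": 0},
    {"jaw": 1, "dp": [0.3, -0.27, -0.09], "spin": 0},
    {"jaw": 1, "dp": [0.3, -0.27, -0.09], "spin": 0},
    {"jaw": 1, "dp": [0.3, -0.27, -0.09], "spin": 0},
    {"jaw": 1, "dp": [0.3, -0.27, -0.09], "spin": 0},
    {"jaw": 1, "dp": [0.3, -0.27, -0.09], "spin": 0}
  ]
}}

```text
time_s: 2.2
position: [0.3685, -0.1333, 0.3265]
tool_rot: [0.0, 0.981, 0.191, 0.0]
wrist_force: [-0.0, -0.6, -0.2]
grip_width: 0.0878
```

{"fn": "jog_arm", "kwargs": {
  "deltas": [
    {"jaw": 1, "dp": [0.3, -0.27, 0], "spin": 0},
    {"jaw": 1, "dp": [0.3, -0.27, 0], "spin": 0},
    {"jaw": 1, "dp": [0.3, -0.27, 0], "spin": 0},
    {"jaw": 1, "dp": [0.3, -0.27, 0], "spin": 0},
    {"jaw": 1, "dp": [0.3, -0.27, 0], "spin": 0},
    {"jaw": 1, "dp": [0.3, -0.27, 0], "spin": 0},
    {"jaw": 1, "dp": [0.3, -0.27, 0], "spin": 0},
    {"jaw": 1, "dp": [0.3, -0.27, 0], "spin": 0}
  ]
}}

```text
time_s: 3.0
position: [0.5434, 0.2267, 0.3258]
tool_rot: [0.0, 0.981, 0.192, 0.0]
wrist_force: [0.5, -0.4, 0.9]
grip_width: 0.0882
```

```bash
python3 - <<'E'
from h import *
s=sensors.observe(); print(s['time_s'],s['position'],s['qd'])
im=read_camera('wrist'); save('w1',im,scale=1.4)
for q,z in (('lid',.115),('jar_mouth',.12),('shaker',0),('knob_grip',.079),('knob_pointer',.089),('green_mark',.045)):
    for r in landmark_of('wrist',q)[:3]: print(q,np.round(r['pixel']),round(r['conf'],2),at_z('wrist',r['pixel'],z).round(4))
for r in cut_out('wrist','lid')[:3]: print(round(r['conf'],2),np.round(r['pixel']),axis('wrist',r['mask'],.126))
E
```

```text
3.0 [0.54335164 0.22673554 0.32579305] [ 7.20635203e-01  8.87489130e-01 -1.25317973e+00 -9.43500148e-04
  3.54793686e-01  7.23089401e-01]
lid [230. 134.] 0.85 [0.5759 0.2997 0.115 ]
lid [148.  42.] 0.65 [0.6305 0.4086 0.115 ]
shaker [272. 150.] 0.67 [0.5663 0.2474 0.    ]
knob_grip [313. 192.] 0.9 [0.5458 0.1814 0.079 ]
knob_pointer [305. 216.] 0.76 [0.5165 0.1801 0.089 ]
knob_pointer [504. 236.] 0.56 [ 0.5875 -0.0704  0.089 ]
green_mark [287. 201.] 0.65 [0.5153 0.2016 0.045 ]
0.97 [145.  42.] (array([0.6311, 0.4009]), 18.3, array([0.0468, 0.0471]))
0.9 [231. 131.] (array([0.5813, 0.2946]), 49.0, array([0.0896, 0.0916]))
0.43 [550. 130.] (array([ 0.7167, -0.0032]), 33.4, array([0.0535, 0.0937]))
```

View pics/w1.png

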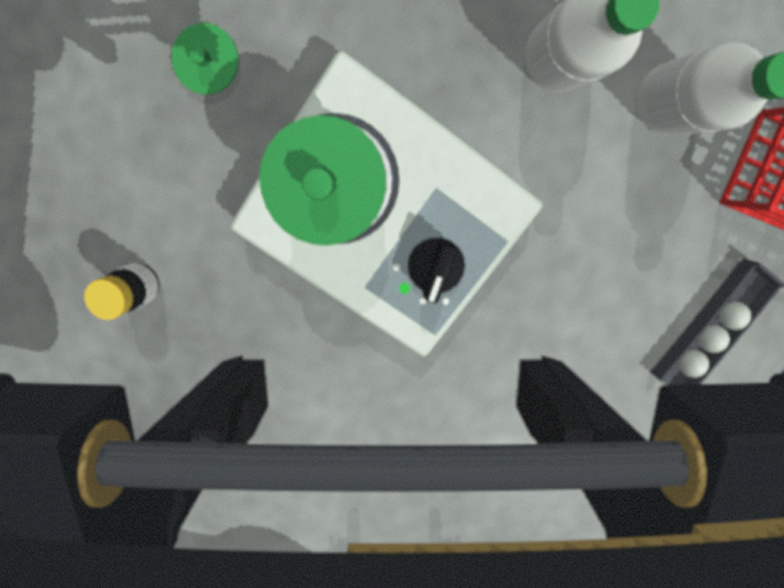

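```bash
python3 - <<'E'
from h import *
read_camera('wrist')
for q,z in (('lid',.115),('jar_mouth',.12),('shaker',0),('knob_grip',.079),('knob_pointer',.089),('green_mark',.045)):
    for r in landmark_of('wrist',q)[:1]: print(q,np.round(r['pixel']),round(r['conf'],2),at_z('wrist',r['pixel'],z).round(4))
for r in cut_out('wrist','lid')[:2]: print(round(r['conf'],2),np.round(r['pixel']),axis('wrist',r['mask'],.126))
for r in cut_out('wrist','shaker')[:1]: print(round(r['conf'],2),np.round(r['pixel']),axis('wrist',r['mask'],.045))
go(.575,.298,.129,22)
E
```

```text
lid [145.  42.] 0.59 [0.6313 0.4075 0.115 ]
shaker [273. 147.] 0.94 [0.5709 0.2454 0.    ]
knob_grip [310. 194.] 0.95 [0.5423 0.1845 0.079 ]
knob_pointer [304. 214.] 0.85 [0.5181 0.1827 0.089 ]
green_mark [288. 202.] 0.77 [0.5147 0.2013 0.045 ]
0.87 [142.  41.] (array([0.6305, 0.4046]), -11.1, array([0.0482, 0.0465]))
0.65 [229. 128.] (array([0.5816, 0.2985]), 49.0, array([0.0904, 0.0917]))
0.66 [287. 160.] (array([0.5694, 0.2456]), 79.0, array([0.1869, 0.2266]))
from [0.5429 0.2245 0.3258] 22.1 dp [ 0.0574 -0.0561  0.1968] spin 0.1
```

The big lid (about 92 mm) is on the jar at (320,180), and the decoy is at (205,57). The green mark is at (404,288) and the pointer near (435,288). I'll go down on the lid's grip.

{"fn": "jog_arm", "kwargs": {
  "deltas": [
    {"jaw": 1, "dp": [0.063, -0.055, 0.05], "spin": 0},
    {"jaw": 1, "dp": [0.063, -0.055, 0.1], "spin": 0},
    {"jaw": 1, "dp": [0.063, -0.055, 0.14], "spin": 0},
    {"jaw": 1, "dp": [0.063, -0.055, 0.165], "spin": 0},
    {"jaw": 1, "dp": [0.063, -0.055, 0.185], "spin": 0},
    {"jaw": 1, "dp": [0.063, -0.055, 0.195], "spin": 0},
    {"jaw": 1, "dp": [0.063, -0.055, 0.195], "spin": 0}
  ]
}}

```text
time_s: 4.55
position: [0.5804, 0.2991, 0.1302]
tool_rot: [0.0, 0.981, 0.192, -0.001]
wrist_force: [-0.2, -0.1, -0.4]
grip_width: 0.0879
```

{"fn": "jog_arm", "kwargs": {
  "deltas": [
    {"jaw": 0.1, "dp": [0, 0, 0], "spin": 0},
    {"jaw": 0.1, "dp": [0, 0, 0], "spin": 0},
    {"jaw": 0.1, "dp": [0, 0, 0], "spin": 0},
    {"jaw": 0.1, "dp": [0, 0, 0], "spin": 0},
    {"jaw": 0.1, "dp": [0, 0, 0], "spin": 0},
    {"jaw": 0.1, "dp": [0, 0, 0], "spin": 0},
    {"jaw": 0.1, "dp": [0, 0, 0], "spin": 0},
    {"jaw": 0.1, "dp": [0, 0, 0], "spin": 0}
  ]
}}

```text
time_s: 5.35
position: [0.5806, 0.2992, 0.1308]
tool_rot: [0.0, 0.981, 0.192, -0.0]
wrist_force: [1.1, -1.6, -0.3]
grip_width: 0.0264
```

```bash
python3 - <<'E'
from h import *
im=read_camera('wrist'); save('w2',im)
s=sensors.observe(); print(s['grip_width'],s['position'])
for r in cut_out('wrist','lid')[:2]: print(round(r['conf'],2),np.round(r['pixel']),axis('wrist',r['mask'],.126))
E
```

```text
0.022129195858187022 [0.58058742 0.29914323 0.13074751]
0.93 [285. 240.] (array([0.588 , 0.3027]), -34.5, array([0.0837, 0.0751]))
0.63 [123.  68.] (array([0.6423, 0.3994]), -70.5, array([0.0351, 0.0348]))
```

View pics/w2.png

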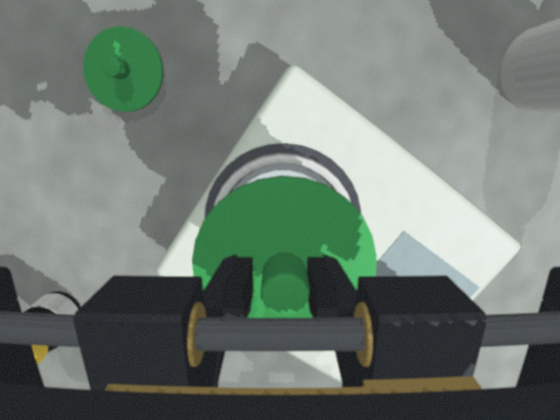

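{"fn": "jog_arm", "kwargs": {
  "deltas": [
    {"jaw": 0.1, "dp": [0, 0, -0.03], "spin": 0},
    {"jaw": 0.1, "dp": [0, 0, -0.06], "spin": 0},
    {"jaw": 0.1, "dp": [-0.03, 0.02, -0.06], "spin": 0},
    {"jaw": 0.1, "dp": [-0.065, 0.05, -0.06], "spin": 0},
    {"jaw": 0.1, "dp": [-0.1, 0.08, -0.06], "spin": 0},
    {"jaw": 0.1, "dp": [-0.14, 0.11, -0.06], "spin": 0},
    {"jaw": 0.1, "dp": [-0.18, 0.14, -0.06], "spin": 0},
    {"jaw": 0.1, "dp": [-0.2, 0.16, -0.06], "spin": 0}
  ]
}}

```text
time_s: 6.25
position: [0.4535, 0.0739, 0.1908]
tool_rot: [0.0, 0.982, 0.191, -0.0]
wrist_force: [0.9, 0.4, -0.7]
grip_width: 0.0208
```

{"fn": "jog_arm", "kwargs": {
  "deltas": [
    {"jaw": 0.1, "dp": [-0.03, 0.02, 0.03], "spin": 0},
    {"jaw": 0.1, "dp": [-0.05, 0.03, 0.07], "spin": 0},
    {"jaw": 0.1, "dp": [-0.05, 0.03, 0.11], "spin": 0},
    {"jaw": 0.1, "dp": [-0.05, 0.03, 0.145], "spin": 0},
    {"jaw": 0.1, "dp": [-0.05, 0.03, 0.16], "spin": 0},
    {"jaw": 0.1, "dp": [-0.05, 0.03, 0.168], "spin": 0},
    {"jaw": 0.1, "dp": [-0.05, 0.03, 0.173], "spin": 0},
    {"jaw": 0.1, "dp": [-0.05, 0.03, 0.173], "spin": 0}
  ]
}}

```text
time_s: 7.05
position: [0.4206, 0.0291, 0.0179]
tool_rot: [0.0, 0.981, 0.192, 0.0]
wrist_force: [-1.1, -0.2, -1.0]
grip_width: 0.0208
```

{"fn": "jog_arm", "kwargs": {
  "deltas": [
    {"jaw": 0.1, "dp": [0, 0, 0.002], "spin": 0},
    {"jaw": 0.1, "dp": [0, 0, 0.002], "spin": 0},
    {"jaw": 0.5, "dp": [0, 0, 0.002], "spin": 0},
    {"jaw": 0.8, "dp": [0, 0, 0.002], "spin": 0},
    {"jaw": 0.8, "dp": [0, 0, 0.002], "spin": 0},
    {"jaw": 0.8, "dp": [0, 0, -0.04], "spin": 0},
    {"jaw": 0.8, "dp": [0, 0, -0.09], "spin": 0},
    {"jaw": 1, "dp": [0, 0, -0.14], "spin": 0}
  ]
}}

```text
time_s: 7.85
position: [0.4199, 0.0292, 0.1596]
tool_rot: [-0.0, 0.981, 0.192, -0.0]
wrist_force: [1.8, 0.3, -0.1]
grip_width: 0.067
```

{"fn": "jog_arm", "kwargs": {
  "deltas": [
    {"jaw": 1, "dp": [-0.145, 0.305, -0.14], "spin": 22},
    {"jaw": 1, "dp": [-0.145, 0.305, -0.14], "spin": 22},
    {"jaw": 1, "dp": [-0.145, 0.305, -0.14], "spin": 22},
    {"jaw": 1, "dp": [-0.145, 0.305, -0.14], "spin": 22},
    {"jaw": 1, "dp": [-0.145, 0.305, -0.14], "spin": 22},
    {"jaw": 1, "dp": [-0.145, 0.305, -0.14], "spin": 22},
    {"jaw": 1, "dp": [-0.145, 0.305, -0.14], "spin": 22},
    {"jaw": 1, "dp": [-0.145, 0.305, -0.14], "spin": 22}
  ]
}}

```text
time_s: 8.65
position: [0.4002, -0.3118, 0.2991]
tool_rot: [0.001, 1.0, -0.001, 0.001]
wrist_force: [-0.1, 0.9, 0.1]
grip_width: 0.0882
```

{"fn": "jog_arm", "kwargs": {
  "deltas": [
    {"jaw": 1, "dp": [0, 0, 0], "spin": 0},
    {"jaw": 1, "dp": [0, 0, 0], "spin": 0}
  ]
}}

```text
time_s: 8.85
position: [0.4008, -0.3073, 0.2972]
tool_rot: [-0.001, 1.0, 0.001, -0.0]
wrist_force: [-0.7, 0.2, -0.4]
grip_width: 0.0881
```

```bash
cat > meas.py <<'E'
from h import *
import sys
def lm(cam,d,n=2):
    for q,z in d.items():
        for r in landmark_of(cam,q)[:n]: print(q,np.round(r['pixel']),round(r['conf'],2),at_z(cam,r['pixel'],z).round(4))
SC=dict(scoop=.002,scoop_grip=.06,scoop_tip=.004,scoop_foot=.002)
TR=dict(trough=0,ball1=.019)
E
python3 - <<'E'
from meas import *
s=sensors.observe(); print(s['position'],s['qd'])
im=read_camera('wrist'); save('w3',im,scale=1.4)
lm('wrist',SC);lm('wrist',TR,4)
for q,z in(('scoop',.05),('trough',.022)):
  for r in cut_out('wrist',q)[:2]: print(q,round(r['conf'],2),np.round(r['pixel']),axis('wrist',r['mask'],z))
read_camera('top'); lm('top',dict(lid=0),3)
E
```

```text
[ 0.40078199 -0.30726004  0.29724575] [ 0.0207249  -0.01004095  0.01673864 -0.00150708 -0.00036788 -0.00015827]
scoop [443. 120.] 0.96 [ 0.4752 -0.5216  0.002 ]
scoop [298.  63.] 0.85 [ 0.5419 -0.3282  0.002 ]
scoop_grip [290. 132.] 0.82 [ 0.459 -0.318  0.06 ]
scoop_grip [475.  39.] 0.78 [ 0.563  -0.5211  0.06  ]
scoop_tip [444. 132.] 0.93 [ 0.4602 -0.5241  0.004 ]
scoop_tip [296.  53.] 0.61 [ 0.553  -0.3264  0.004 ]
scoop_foot [284. 185.] 0.56 [ 0.3867 -0.313   0.002 ]
trough [144.  28.] 0.88 [ 0.5857 -0.1372  0.    ]
ball1 [140.  59.] 0.93 [ 0.5464 -0.136   0.019 ]
ball1 [138.  28.] 0.88 [ 0.5815 -0.1365  0.019 ]
scoop 0.92 [291. 150.] (array([ 0.4584, -0.3311]), -17.0, array([0.1677, 0.0807]))
scoop 0.81 [475.  54.] (array([ 0.5334, -0.5222]), -17.3, array([0.1539, 0.0401]))
trough 0.88 [144.  50.] (array([ 0.5613, -0.1395]), -10.7, array([0.1066, 0.0536]))
lid [264. 263.] 0.87 [0.4143 0.0244 0.    ]
lid [120. 194.] 0.73 [0.6328 0.4595 0.    ]
```

View pics/w3.png

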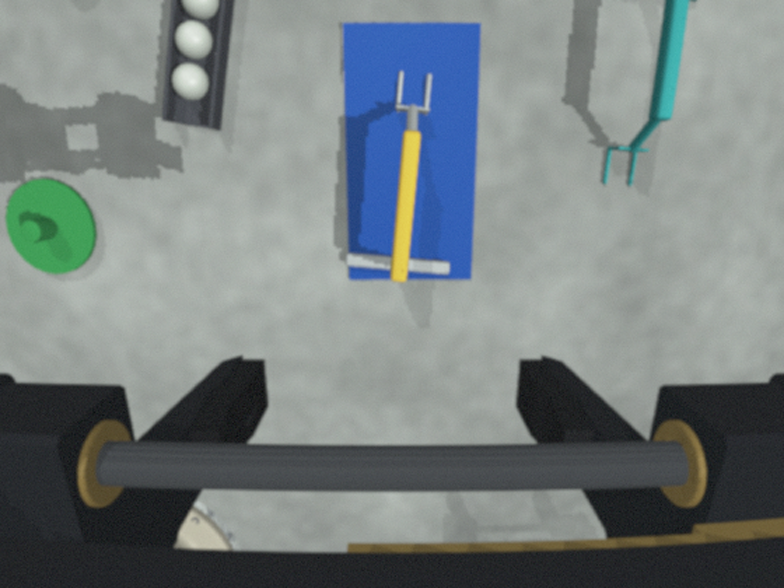

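Wrist view: the yellow scoop is on the pad, with prong tips at (401,72) and (430,74) and foot ends at (348,261) and (449,268). The lid stands on the bench at (50,225), and the balls are at (200,0), (194,40) and (190,82).

```bash
python3 - <<'E'
from meas import *
P=lambda u,v,z: at_z('wrist',(u/1.4,v/1.4),z)[:2]
tip=(P(401,71,.004)+P(430,73,.004))/2; a,b=P(348,260,.010),P(449,267,.010); foot=(a+b)/2
d=tip-foot; th=np.degrees(np.arctan2(d[1],d[0])); print(tip,foot,np.linalg.norm(d),th, np.linalg.norm(a-b),np.degrees(np.arctan2(*(a-b)[::-1]))-90)
h1,h2=P(413,131,.068),P(400,281,.068); print('handle',h1,h2,np.linalg.norm(h1-h2),np.degrees(np.arctan2(*(h1-h2)[::-1])))
u=d/np.linalg.norm(d); print('grip from tip',tip-.101*u,'from foot',foot+.0715*u,'handle',h1-.047*u,h2+.075*u)
E
```

```text
[ 0.55509702 -0.32830876] [ 0.38333031 -0.31421875] 0.17234364549145925 -4.68946887404453 0.09734649224201987 -3.928551701862375
handle [ 0.50033077 -0.3238554 ] [ 0.38039701 -0.3145371 ] 0.12029521466113564 -4.4426898819951415
grip from tip [ 0.45443513 -0.32005147] from foot [ 0.45459096 -0.32006426] handle [ 0.45348811 -0.3200129 ] [ 0.45514594 -0.32066875]
```

{"fn": "jog_arm", "kwargs": {
  "deltas": [
    {"jaw": 1, "dp": [0.03, 0.013, 0.05], "spin": 4.6},
    {"jaw": 0.7, "dp": [0.054, 0.013, 0.1], "spin": 4.6},
    {"jaw": 0.5, "dp": [0.054, 0.013, 0.15], "spin": 4.6},
    {"jaw": 0.5, "dp": [0.054, 0.013, 0.195], "spin": 4.6},
    {"jaw": 0.5, "dp": [0.054, 0.013, 0.23], "spin": 4.6},
    {"jaw": 0.5, "dp": [0.054, 0.013, 0.25], "spin": 4.6},
    {"jaw": 0.5, "dp": [0.054, 0.013, 0.256], "spin": 4.6},
    {"jaw": 0.5, "dp": [0.054, 0.013, 0.256], "spin": 4.6}
  ]
}}

```text
time_s: 10.2
position: [0.455, -0.321, 0.0418]
tool_rot: [-0.0, 0.999, -0.039, -0.0]
wrist_force: [0.4, 0.3, 0.3]
grip_width: 0.0441
```

{"fn": "jog_arm", "kwargs": {
  "deltas": [
    {"jaw": 0, "dp": [0, 0, 0], "spin": 0},
    {"jaw": 0, "dp": [0, 0, 0], "spin": 0},
    {"jaw": 0, "dp": [0, 0, 0], "spin": 0},
    {"jaw": 0, "dp": [0, 0, 0], "spin": 0},
    {"jaw": 0, "dp": [0, 0, 0], "spin": 0},
    {"jaw": 0, "dp": [0, 0, 0], "spin": 0}
  ]
}}

```text
time_s: 10.8
position: [0.4551, -0.321, 0.0424]
tool_rot: [0.0, 0.999, -0.039, 0.0]
wrist_force: [-0.8, 1.3, 6.2]
grip_width: 0.0136
```

```bash
python3 - <<'E'
from meas import *
s=sensors.observe(); print(s['position'],s['tool_rot'],s['grip_width'],s['wrist_force'])
E
```

```text
[ 0.45512953 -0.32103665  0.04237871] [ 1.96279550e-04  9.99226109e-01 -3.93323307e-02  3.34442616e-04] 0.01355561717128733 [-0.82179185  1.3439914   6.18802093]
```

{"fn": "jog_arm", "kwargs": {
  "deltas": [
    {"jaw": 0, "dp": [0, 0, -0.02], "spin": 0},
    {"jaw": 0, "dp": [0, 0, -0.06], "spin": 0},
    {"jaw": 0, "dp": [0.005, -0.03, -0.1], "spin": 0},
    {"jaw": 0, "dp": [0.01, -0.07, -0.14], "spin": 0},
    {"jaw": 0, "dp": [0.016, -0.1, -0.17], "spin": 0},
    {"jaw": 0, "dp": [0.016, -0.11, -0.178], "spin": 0},
    {"jaw": 0, "dp": [0.016, -0.11, -0.178], "spin": 0},
    {"jaw": 0, "dp": [0.016, -0.11, -0.178], "spin": 0}
  ]
}}

```text
time_s: 11.6
position: [0.4789, -0.2131, 0.2182]
tool_rot: [-0.0, 0.999, -0.039, -0.001]
wrist_force: [-0.1, 0.6, -1.6]
grip_width: 0.0132
```

```bash
python3 - <<'E'
from meas import *
s=sensors.observe(); print(s['position'],np.abs(s['qd']).max())
im=read_camera('wrist'); save('w4',im,scale=1.4)
lm('wrist',TR,4); 
for r in cut_out('wrist','trough')[:2]: print(round(r['conf'],2),np.round(r['pixel']),axis('wrist',r['mask'],.022))
E
```

```text
[ 0.4788584  -0.21306965  0.21820863] 0.017035928148998847
trough [204.  91.] 0.87 [ 0.5856 -0.1408  0.    ]
ball1 [205.  59.] 0.91 [ 0.6138 -0.1497  0.019 ]
ball1 [198. 127.] 0.9 [ 0.5497 -0.1342  0.019 ]
ball1 [196.  96.] 0.89 [ 0.5805 -0.1363  0.019 ]
0.94 [206.  78.] (array([ 0.5888, -0.1428]), -10.9, array([0.16  , 0.0498]))
```

View pics/w4.png

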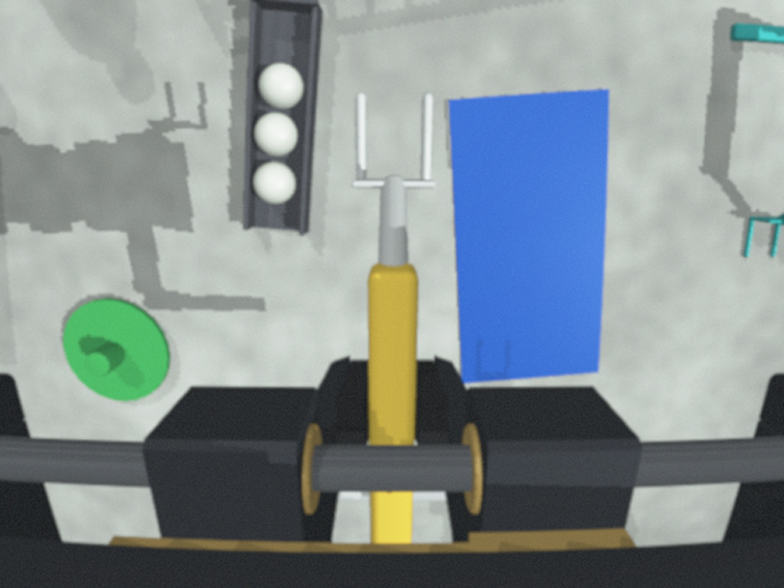

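```bash
python3 - <<'E'
from meas import *
im=cv2.imread('pics/w4.png'); c=im[0:250,215:345]; c=cv2.resize(c,None,fx=2.3,fy=2.3,interpolation=cv2.INTER_CUBIC)
c=cv2.convertScaleAbs(c,alpha=2.2,beta=20); cv2.imwrite('pics/w4c.png',c)
E
```

```text
(no output)
```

View pics/w4c.png

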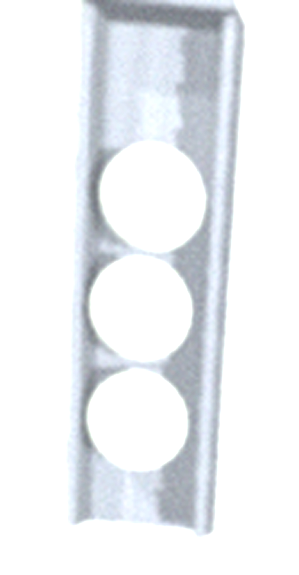

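```bash
python3 - <<'E'
from meas import *
im=cv2.imread('pics/w4.png').astype(float).mean(2)
for y in (12,26,50,110,158,210,222):
    r=im[y-3:y+4,235:335].mean(0); print(y,r.round().astype(int).tolist())
E
```

```text
12 [123, 121, 120, 122, 122, 123, 123, 123, 122, 122, 123, 123, 121, 117, 111, 105, 103, 105, 104, 98, 90, 82, 76, 75, 77, 76, 79, 84, 88, 92, 93, 94, 94, 94, 93, 92, 92, 92, 90, 90, 89, 87, 87, 87, 87, 87, 87, 88, 87, 87, 86, 86, 83, 82, 82, 81, 80, 78, 77, 76, 73, 69, 65, 63, 63, 62, 62, 61, 61, 62, 61, 61, 61, 57, 57, 63, 73, 85, 97, 103, 104, 99, 89, 82, 77, 85, 107, 133, 159, 175, 178, 177, 173, 169, 166, 165, 165, 165, 165, 166]
26 [147, 140, 139, 140, 139, 138, 140, 140, 140, 140, 140, 140, 137, 131, 118, 107, 103, 105, 101, 92, 82, 78, 76, 76, 76, 79, 85, 90, 94, 97, 99, 99, 99, 100, 100, 99, 99, 98, 97, 95, 95, 96, 96, 96, 98, 98, 100, 101, 101, 99, 98, 98, 97, 97, 98, 98, 97, 96, 94, 87, 80, 74, 72, 71, 72, 72, 73, 74, 75, 75, 73, 72, 71, 71, 72, 79, 89, 98, 104, 104, 100, 89, 79, 76, 80, 96, 120, 142, 159, 167, 169, 169, 168, 168, 168, 168, 168, 167, 167, 167]
50 [125, 124, 123, 124, 124, 123, 123, 122, 123, 124, 125, 124, 119, 111, 106, 104, 104, 102, 92, 82, 79, 76, 73, 74, 78, 84, 90, 95, 97, 98, 99, 99, 100, 99, 98, 98, 97, 97, 98, 98, 99, 102, 105, 107, 108, 106, 107,
[... 1367 characters left out ...]
3, 91, 89, 85, 80, 75, 71, 69, 69, 68, 71, 71, 69, 70, 71, 70, 70, 71, 76, 84, 95, 101, 100, 95, 87, 78, 79, 90, 115, 144, 163, 171, 175, 176, 176, 176, 176, 175, 176, 177, 176, 177, 177, 179, 182, 186, 189, 189, 191, 192, 191, 191, 191, 191]
222 [174, 175, 175, 172, 168, 161, 153, 139, 122, 110, 103, 100, 94, 84, 77, 75, 75, 74, 76, 83, 89, 95, 96, 95, 95, 95, 94, 94, 93, 94, 95, 96, 97, 101, 104, 104, 104, 104, 101, 100, 101, 103, 103, 102, 101, 100, 99, 95, 89, 79, 73, 70, 68, 68, 69, 70, 69, 69, 69, 68, 68, 68, 70, 72, 79, 90, 99, 101, 97, 89, 79, 75, 85, 104, 132, 157, 168, 173, 174, 174, 173, 174, 175, 175, 175, 176, 177, 177, 180, 184, 188, 192, 193, 193, 193, 194, 194, 193, 194, 195]
```

```bash
python3 - <<'E'
from meas import *
L=[(12,252,314.5),(26,251,313.3),(50,250.3,312),(110,248.3,308),(158,246.9,305.4),(210,245.8,302.5),(222,245.3,301.8)]
M=[]
for y,a,b in L:
    p,q=[at_z('wrist',(x/1.4,y/1.4),.022)[:2] for x in(a,b)]; M.append((p+q)/2); print(M[-1].round(4),np.linalg.norm(p-q).round(4))
M=np.array(M); c=np.polyfit(M[:,0],M[:,1],1); th=np.degrees(np.arctan(c[0])); print('yaw',th,'line',c, 'resid',(M[:,1]-np.polyval(c,M[:,0])).round(4))
u=np.array([np.cos(np.radians(th)),np.sin(np.radians(th))]); n=np.array([-u[1],u[0]])
e=at_z('wrist',(276/1.4,231/1.4),.022)[:2]; f=at_z('wrist',(286/1.4,2/1.4),.026)[:2]
o=np.array([0,c[1]])
for nm,p in [('open',e),('closed',f)]+[(k,at_z('wrist',(a/1.4,b/1.4),.019)[:2]) for k,a,b in(('b1',280,87),('b2',276,134),('b3',274,183))]:
    print(nm,p.round(4),'s',((p-o)@u).round(4),'n',((p-o)@n).round(4))
so=(e-o)@u
# scoop check: prong tips at z = tcp-.040+.004
s=sensors.observe(); R=rot(s['tool_rot']);z=s['position'][2]-.038
t=[at_z('wrist',(x/1.4,95/1.4),z) for x in(361,429)]; print('prong in tool',[(R.T@(p-s['position'])).round(4) for p in t])
t=[at_z('wrist',(x/1.4,183/1.4),z) for x in(354,434)]; print('plate ends',[(R.T@(p-s['position'])).round(4) for p in t])
for k in (so-.04,so+.079): 
    print('line point at s',k,(o+u*k).round(4))
np.save('tr.npy',[o[0],o[1],th,so])
E
```

```text
[ 0.6592 -0.1536] 0.0426
[ 0.6505 -0.1517] 0.0427
[ 0.6353 -0.1491] 0.0427
[ 0.5964 -0.1419] 0.0424
[ 0.564 -0.136] 0.0425
[ 0.5273 -0.1293] 0.0423
[ 0.5185 -0.1276] 0.0425
yaw -10.415909470558637 line [-0.18382139 -0.03231441] resid [-0.0001  0.0001 -0.0001  0.     -0.     -0.0001  0.0001]
open [ 0.5117 -0.1285] s 0.5207 n -0.0021
closed [ 0.6639 -0.157 ] s 0.6755 n -0.0026
b1 [ 0.6119 -0.1447] s 0.6221 n 0.0001
b2 [ 0.5806 -0.1376] s 0.5901 n 0.0014
b3 [ 0.5466 -0.1313] s 0.5555 n 0.0015
prong in tool [array([ 0.0989, -0.0119,  0.0378]), array([0.0989, 0.0135, 0.0378])]
plate ends [array([ 0.0665, -0.0152,  0.0379]), array([0.0665, 0.0161, 0.0378])]
line point at s 0.4806695445453369 [ 0.4727 -0.1192]
line point at s 0.5996695445453368 [ 0.5898 -0.1407]
```

Three balls. The trough line fits to 0.1 mm with yaw -10.4°. I'll move to the pre-approach pose.

{"fn": "jog_arm", "kwargs": {
  "deltas": [
    {"jaw": 0, "dp": [-0.04, -0.03, 0], "spin": 3},
    {"jaw": 0, "dp": [-0.08, -0.06, 0.02], "spin": 5.9},
    {"jaw": 0, "dp": [-0.093, -0.102, 0.06], "spin": 5.9},
    {"jaw": 0, "dp": [-0.093, -0.102, 0.1], "spin": 5.9},
    {"jaw": 0, "dp": [-0.093, -0.102, 0.12], "spin": 5.9},
    {"jaw": 0, "dp": [-0.093, -0.102, 0.12], "spin": 5.9},
    {"jaw": 0, "dp": [-0.093, -0.102, 0.12], "spin": 5.9}
  ]
}}

```text
time_s: 12.5
position: [0.3951, -0.1042, 0.1002]
tool_rot: [0.0, 0.996, -0.091, 0.0]
wrist_force: [1.1, -0.2, -1.4]
grip_width: 0.0138
```

```bash
cat >> h.py <<'E'
def tr(s,n=.0007):
    a,b,th,so=np.load('tr.npy'); t=np.radians(th); return a+np.cos(t)*s-np.sin(t)*n, b+np.sin(t)*s+np.cos(t)*n
def whe():
    a,b,th,so=np.load('tr.npy'); t=np.radians(th); p=sensors.observe()['position']; d=np.array(p[:2])-[a,b]
    print('s',(d@[np.cos(t),np.sin(t)]).round(4),'n',(d@[-np.sin(t),np.cos(t)]).round(4),'z',round(p[2],4))
E
python3 -c "
from h import *
whe(); go(*tr(.401),.0448,-10.4); go(*tr(.4755),.0448,-10.4)"
```

```text
s 0.4016 n 0.0007 z 0.1002
from [ 0.3951 -0.1042  0.1002] -10.43 dp [-0.0006  0.      0.0554] spin -0.03
from [ 0.3951 -0.1042  0.1002] -10.43 dp [0.0739 0.     0.0555] spin -0.03
```

{"fn": "jog_arm", "kwargs": {
  "deltas": [
    {"jaw": 0, "dp": [0, 0, 0.03], "spin": 0},
    {"jaw": 0, "dp": [0, 0, 0.05], "spin": 0},
    {"jaw": 0, "dp": [0, 0, 0.0555], "spin": 0},
    {"jaw": 0, "dp": [0, 0, 0.0555], "spin": 0},
    {"jaw": 0, "dp": [0.015, 0, 0.0555], "spin": 0},
    {"jaw": 0, "dp": [0.03, 0, 0.0555], "spin": 0},
    {"jaw": 0, "dp": [0.032, 0, 0.0555], "spin": 0},
    {"jaw": 0, "dp": [0.032, 0, 0.0555], "spin": 0}
  ]
}}

```text
time_s: 13.3
position: [0.4265, -0.1096, 0.0451]
tool_rot: [0.0, 0.996, -0.09, 0.001]
wrist_force: [-0.8, 0.1, -1.6]
grip_width: 0.0136
```

```bash
python3 - <<'E'
from meas import *
whe(); im=read_camera('wrist'); save('w5',im[0:260,100:460],scale=2.2)
E
```

```text
s 0.4335 n 0.0011 z 0.0451
```

View pics/w5.png

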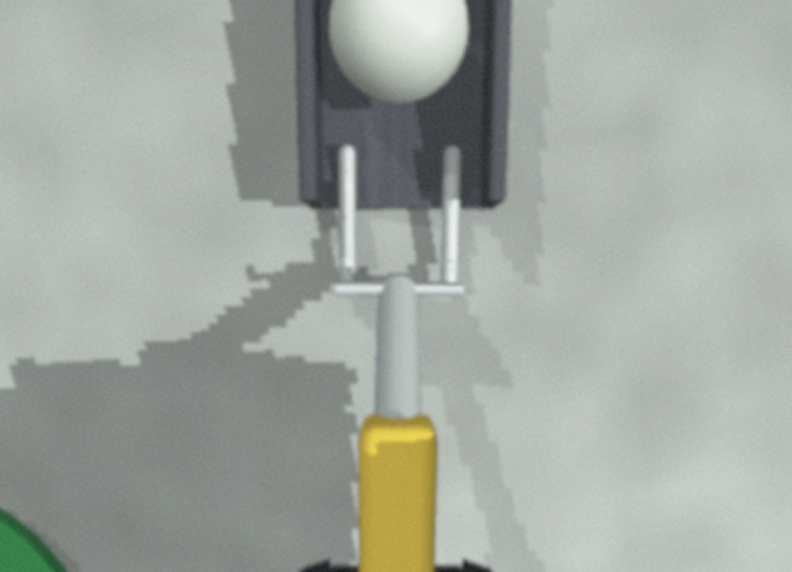

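The prongs at (348,150) and (452,150) are centred in the trough and below the ball. I'll slide under it and lift.

{"fn": "jog_arm", "kwargs": {
  "deltas": [
    {"jaw": 0, "dp": [0.012, 0, 0], "spin": 0},
    {"jaw": 0, "dp": [0.024, 0, 0], "spin": 0},
    {"jaw": 0, "dp": [0.032, 0, 0], "spin": 0},
    {"jaw": 0, "dp": [0.037, 0, 0], "spin": 0},
    {"jaw": 0, "dp": [0.04, 0, 0], "spin": 0},
    {"jaw": 0, "dp": [0.043, 0, 0], "spin": 0},
    {"jaw": 0, "dp": [0.043, 0, 0], "spin": 0},
    {"jaw": 0, "dp": [0.043, 0, 0], "spin": 0}
  ]
}}

```text
time_s: 14.15
position: [0.4683, -0.117, 0.0442]
tool_rot: [-0.0, 0.996, -0.091, -0.0]
wrist_force: [0.1, 0.2, -1.1]
grip_width: 0.0135
```

{"fn": "jog_arm", "kwargs": {
  "deltas": [
    {"jaw": 0, "dp": [0, 0, -0.004], "spin": 0},
    {"jaw": 0, "dp": [0, 0, -0.012], "spin": 0},
    {"jaw": 0, "dp": [0, 0, -0.022], "spin": 0},
    {"jaw": 0, "dp": [0, 0, -0.034], "spin": 0},
    {"jaw": 0, "dp": [0, 0, -0.044], "spin": 0},
    {"jaw": 0, "dp": [0, 0, -0.05], "spin": 0},
    {"jaw": 0, "dp": [0, 0, -0.05], "spin": 0}
  ]
}}

```text
time_s: 14.85
position: [0.4689, -0.1173, 0.0953]
tool_rot: [0.0, 0.996, -0.091, 0.001]
wrist_force: [1.2, 0.1, -1.8]
grip_width: 0.0136
```

```bash
python3 - <<'E'
from meas import *
whe(); im=read_camera('wrist'); save('w6',im[0:260,100:460],scale=2.2)
E
```

```text
s 0.4765 n 0.0012 z 0.0953
```

View pics/w6.png

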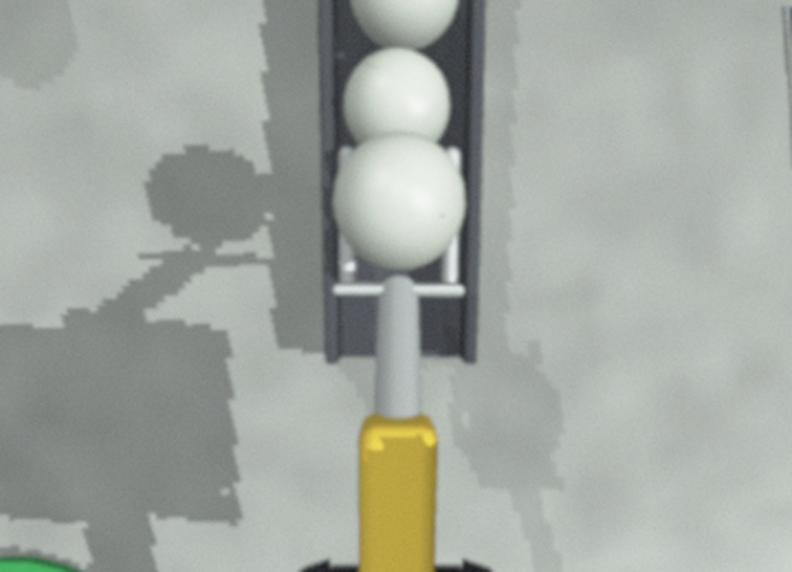

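{"fn": "jog_arm", "kwargs": {
  "deltas": [
    {"jaw": 0, "dp": [-0.001, -0.01, -0.02], "spin": 0},
    {"jaw": 0, "dp": [-0.003, -0.03, -0.045], "spin": 0},
    {"jaw": 0, "dp": [-0.005, -0.06, -0.07], "spin": 0},
    {"jaw": 0, "dp": [-0.008, -0.095, -0.085], "spin": 0},
    {"jaw": 0, "dp": [-0.0105, -0.13, -0.09], "spin": 0},
    {"jaw": 0, "dp": [-0.013, -0.165, -0.09], "spin": 0},
    {"jaw": 0, "dp": [-0.0155, -0.2, -0.09], "spin": 0},
    {"jaw": 0, "dp": [-0.018, -0.235, -0.09], "spin": 0}
  ]
}}

```text
time_s: 15.7
position: [0.4929, 0.1188, 0.1838]
tool_rot: [0.0, 0.996, -0.091, -0.001]
wrist_force: [0.2, -0.4, -1.3]
grip_width: 0.0133
```

{"fn": "jog_arm", "kwargs": {
  "deltas": [
    {"jaw": 0, "dp": [-0.0025, -0.035, 0], "spin": 0},
    {"jaw": 0, "dp": [-0.005, -0.07, 0], "spin": 0},
    {"jaw": 0, "dp": [-0.0075, -0.105, 0], "spin": 0},
    {"jaw": 0, "dp": [-0.01, -0.135, 0], "spin": 0},
    {"jaw": 0, "dp": [-0.0125, -0.16, 0], "spin": 0},
    {"jaw": 0, "dp": [-0.014, -0.18, 0], "spin": 0},
    {"jaw": 0, "dp": [-0.015, -0.19, 0], "spin": 0},
    {"jaw": 0, "dp": [-0.0155, -0.195, 0], "spin": 0}
  ]
}}

```text
time_s: 16.5
position: [0.5129, 0.3123, 0.1836]
tool_rot: [0.0, 0.996, -0.09, -0.001]
wrist_force: [-0.2, -0.5, -1.9]
grip_width: 0.0138
```

{"fn": "jog_arm", "kwargs": {
  "deltas": [
    {"jaw": 0, "dp": [0, 0, 0.005], "spin": 0},
    {"jaw": 0, "dp": [0, 0, 0.01], "spin": 0},
    {"jaw": 0, "dp": [0, 0, 0.01], "spin": 0}
  ]
}}

```text
time_s: 16.8
position: [0.5129, 0.311, 0.1733]
tool_rot: [0.0, 0.996, -0.091, -0.001]
wrist_force: [-1.1, 0.1, -0.9]
grip_width: 0.0134
```

```bash
python3 - <<'E'
from meas import *
go(.5136,.3114,.164,-10.4); im=read_camera('wrist'); save('w7',im,scale=1.4)
E
```

```text
from [0.5129 0.311  0.1733] -10.45 dp [ 0.0006 -0.0005  0.0093] spin -0.05
```

View pics/w7.png

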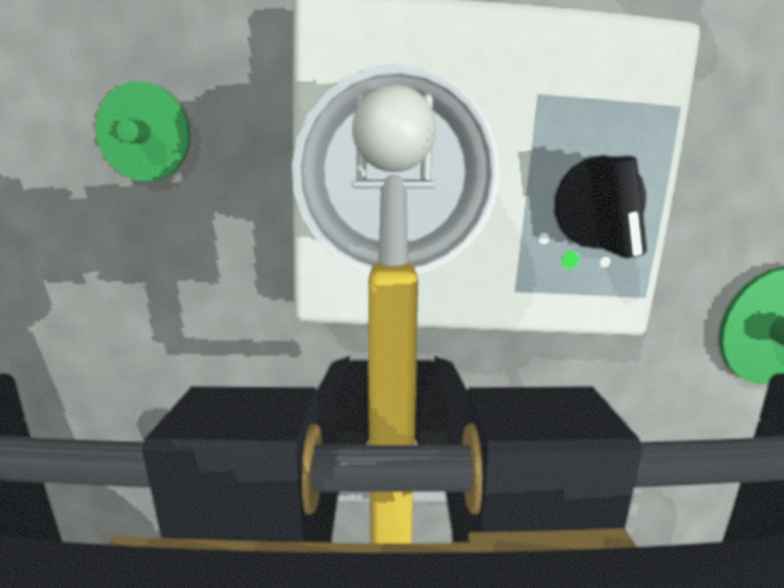

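The ball at (395,128) is over the jar mouth (rim centre about (396,168)). I'll lower 8 mm and whisk the scoop backwards out from under it.

{"fn": "jog_arm", "kwargs": {
  "deltas": [
    {"jaw": 0, "dp": [0.002, 0, 0.005], "spin": 0},
    {"jaw": 0, "dp": [0.003, 0, 0.008], "spin": 0},
    {"jaw": 0, "dp": [0.003, 0, 0.008], "spin": 0},
    {"jaw": 0, "dp": [-0.047, 0, 0.008], "spin": 0},
    {"jaw": 0, "dp": [-0.097, 0, 0.008], "spin": 0},
    {"jaw": 0, "dp": [-0.11, 0, 0], "spin": 0},
    {"jaw": 0, "dp": [-0.11, 0, -0.005], "spin": 0}
  ]
}}

```text
time_s: 17.55
position: [0.404, 0.3324, 0.1805]
tool_rot: [-0.0, 0.996, -0.09, 0.001]
wrist_force: [-0.7, -0.2, -1.0]
grip_width: 0.0134
```

```bash
python3 - <<'E'
from meas import *
im=read_camera('wrist'); save('w8',im,scale=1.4)
print(at_z('wrist',(396/1.4,170/1.4),.12))
lm('wrist',dict(jar_mouth=.12,ball1=.064),3)
go(*tr(.401),.1,-10.4)
E
```

```text
[0.47574105 0.31813981 0.12      ]
from [0.4065 0.3317 0.1799] -10.44 dp [0.067  0.4308 0.0795] spin -0.04
```

View pics/w8.png

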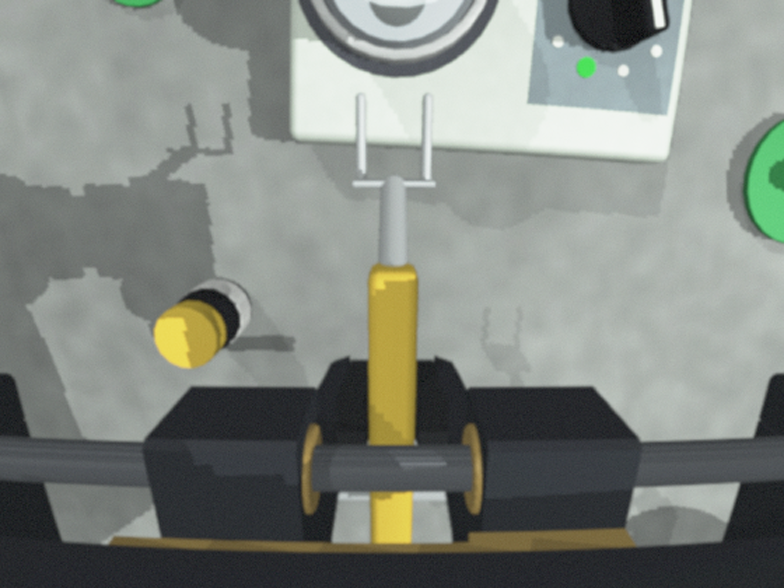

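The prongs are empty, and the ball's shadow shows in the jar at (397,12). I'll go back to the trough and check with the top camera on the way.

{"fn": "jog_arm", "kwargs": {
  "deltas": [
    {"jaw": 0, "dp": [0.01, 0.05, 0], "spin": 0},
    {"jaw": 0, "dp": [0.02, 0.1, 0], "spin": 0},
    {"jaw": 0, "dp": [0.03, 0.15, 0], "spin": 0},
    {"jaw": 0, "dp": [0.04, 0.2, 0], "spin": 0},
    {"jaw": 0, "dp": [0.05, 0.25, 0], "spin": 0},
    {"jaw": 0, "dp": [0.06, 0.3, 0], "spin": 0},
    {"jaw": 0, "dp": [0.065, 0.35, 0], "spin": 0},
    {"jaw": 0, "dp": [0.067, 0.4, 0.01], "spin": 0}
  ]
}}

```text
time_s: 18.5
position: [0.4004, -0.0703, 0.1712]
tool_rot: [0.001, 0.996, -0.091, 0.001]
wrist_force: [1.6, 0.2, -1.9]
grip_width: 0.0131
```

{"fn": "jog_arm", "kwargs": {
  "deltas": [
    {"jaw": 0, "dp": [0, 0.02, 0], "spin": 0},
    {"jaw": 0, "dp": [0, 0.03, 0], "spin": 0},
    {"jaw": 0, "dp": [0, 0.03, 0], "spin": 0},
    {"jaw": 0, "dp": [0, 0.03, 0], "spin": 0}
  ]
}}

```text
time_s: 18.9
position: [0.3945, -0.0959, 0.1705]
tool_rot: [-0.0, 0.996, -0.09, 0.0]
wrist_force: [0.1, 0.5, -1.0]
grip_width: 0.0135
```

```bash
cat > look.py <<'E'
from meas import *
read_camera('top'); print('top'); 
for r in cut_out('top','ball1')[:5]: print(np.round(r['pixel']),round(r['conf'],2),r['mask'].sum(),at_z('top',r['pixel'],.019).round(4),at_z('top',r['pixel'],.065).round(4))
a,b,th,so=np.load('tr.npy');t=np.radians(th);u=np.array([np.cos(t),np.sin(t)])
read_camera('wrist'); print('wrist')
for r in landmark_of('wrist','ball1')[:5]:
    p=at_z('wrist',r['pixel'],.019)[:2]-[a,b]; print(np.round(r['pixel']),round(r['conf'],2),'s',(p@u).round(4),'n',(p@[-u[1],u[0]]).round(4))
whe()
E
python3 look.py; python3 -c "
from h import *
go(*tr(.436),.0448,-10.4)"
```

```text
top
[321. 195.] 0.65 61 [ 0.6067 -0.1498  0.019 ] [ 0.5983 -0.1458  0.065 ]
[317. 203.] 0.46 69 [ 0.5825 -0.137   0.019 ] [ 0.575  -0.1334  0.065 ]
[168. 209.] 0.43 59 [0.5776 0.3052 0.019 ] [0.5703 0.2931 0.065 ]
[208. 220.] 0.17 261 [0.5435 0.1867 0.019 ] [0.5373 0.1789 0.065 ]
wrist
s 0.3994 n 0.0091 z 0.1706
from [ 0.3944 -0.0956  0.1706] -10.3 dp [0.0366 0.0085 0.1258] spin 0.1
```

{"fn": "jog_arm", "kwargs": {
  "deltas": [
    {"jaw": 0, "dp": [0, 0.0085, 0.04], "spin": 0.1},
    {"jaw": 0, "dp": [0, 0.0085, 0.08], "spin": 0.1},
    {"jaw": 0, "dp": [0, 0.0085, 0.11], "spin": 0.1},
    {"jaw": 0, "dp": [0, 0.0085, 0.123], "spin": 0.1},
    {"jaw": 0, "dp": [0, 0.0085, 0.126], "spin": 0.1},
    {"jaw": 0, "dp": [0, 0.0085, 0.126], "spin": 0.1},
    {"jaw": 0, "dp": [0.005, 0.0085, 0.126], "spin": 0.1},
    {"jaw": 0, "dp": [0.01, 0.0085, 0.126], "spin": 0.1}
  ]
}}

```text
time_s: 19.9
position: [0.4035, -0.1069, 0.0454]
tool_rot: [0.0, 0.996, -0.091, 0.001]
wrist_force: [-0.3, 0.3, -1.1]
grip_width: 0.0139
```

```bash
python3 -c "
from h import *
whe();go(*tr(.510),.0448,-10.4)"
```

```text
s 0.4103 n -0.0004 z 0.0454
from [ 0.4035 -0.1069  0.0454] -10.49 dp [ 0.0997 -0.0012  0.0008] spin -0.09
```

{"fn": "jog_arm", "kwargs": {
  "deltas": [
    {"jaw": 0, "dp": [0.015, -0.001, 0.0005], "spin": 0},
    {"jaw": 0, "dp": [0.035, -0.001, 0.0005], "spin": 0},
    {"jaw": 0, "dp": [0.055, -0.001, 0.0005], "spin": 0},
    {"jaw": 0, "dp": [0.073, -0.001, 0.0005], "spin": 0},
    {"jaw": 0, "dp": [0.086, -0.001, 0.0005], "spin": 0},
    {"jaw": 0, "dp": [0.094, -0.001, 0.0005], "spin": 0},
    {"jaw": 0, "dp": [0.098, -0.001, 0.0005], "spin": 0},
    {"jaw": 0, "dp": [0.1, -0.001, 0.0005], "spin": 0}
  ]
}}

```text
time_s: 20.7
position: [0.5011, -0.1237, 0.0442]
tool_rot: [0.0, 0.996, -0.091, 0.0]
wrist_force: [0.4, 0.2, -0.4]
grip_width: 0.0138
```

{"fn": "jog_arm", "kwargs": {
  "deltas": [
    {"jaw": 0, "dp": [0, 0, 0], "spin": 0},
    {"jaw": 0, "dp": [0, 0, -0.004], "spin": 0},
    {"jaw": 0, "dp": [0, 0, -0.012], "spin": 0},
    {"jaw": 0, "dp": [0, 0, -0.022], "spin": 0},
    {"jaw": 0, "dp": [0, 0, -0.034], "spin": 0},
    {"jaw": 0, "dp": [0, 0, -0.044], "spin": 0},
    {"jaw": 0, "dp": [0, 0, -0.05], "spin": 0},
    {"jaw": 0, "dp": [0, 0, -0.05], "spin": 0}
  ]
}}

```text
time_s: 21.5
position: [0.5014, -0.124, 0.095]
tool_rot: [0.0, 0.996, -0.091, 0.001]
wrist_force: [0.6, 0.5, -1.6]
grip_width: 0.0135
```

```bash
cat > held.py <<'E'
from meas import *
whe(); im=read_camera('wrist'); s=sensors.observe(); R=rot(s['tool_rot']); p=np.array(s['position'])
for r in landmark_of('wrist','ball1')[:4]:
    d=R.T@(at_z('wrist',r['pixel'],p[2]-.0265)-p); print(np.round(r['pixel']),round(r['conf'],2),'ball in scoop frame if held',(d[0]-.0835).round(4),d[1].round(4))
go(.5136,.3114,.174,-10.4)
E
python3 held.py
```

```text
s 0.5097 n 0.0005 z 0.095
[281.  93.] 0.79 ball in scoop frame if held 0.0015 -0.0
[285.  49.] 0.61 ball in scoop frame if held 0.022 0.0018
from [ 0.5009 -0.1237  0.0939] -10.5 dp [-0.0668 -0.4302 -0.0801] spin -0.1
```

{"fn": "jog_arm", "kwargs": {
  "deltas": [
    {"jaw": 0, "dp": [-0.001, -0.01, -0.02], "spin": 0},
    {"jaw": 0, "dp": [-0.003, -0.03, -0.045], "spin": 0},
    {"jaw": 0, "dp": [-0.006, -0.06, -0.07], "spin": 0},
    {"jaw": 0, "dp": [-0.0095, -0.095, -0.085], "spin": 0},
    {"jaw": 0, "dp": [-0.013, -0.13, -0.09], "spin": 0},
    {"jaw": 0, "dp": [-0.0165, -0.165, -0.09], "spin": 0},
    {"jaw": 0, "dp": [-0.02, -0.2, -0.09], "spin": 0},
    {"jaw": 0, "dp": [-0.0235, -0.235, -0.09], "spin": 0}
  ]
}}

```text
time_s: 22.4
position: [0.5204, 0.113, 0.1835]
tool_rot: [0.0, 0.996, -0.091, -0.001]
wrist_force: [-0.1, -0.4, -1.9]
grip_width: 0.0135
```

{"fn": "jog_arm", "kwargs": {
  "deltas": [
    {"jaw": 0, "dp": [-0.0035, -0.035, 0], "spin": 0},
    {"jaw": 0, "dp": [-0.007, -0.07, 0], "spin": 0},
    {"jaw": 0, "dp": [-0.0105, -0.105, 0], "spin": 0},
    {"jaw": 0, "dp": [-0.014, -0.135, 0], "spin": 0},
    {"jaw": 0, "dp": [-0.0175, -0.16, 0], "spin": 0},
    {"jaw": 0, "dp": [-0.021, -0.18, 0], "spin": 0},
    {"jaw": 0, "dp": [-0.0245, -0.19, 0], "spin": 0},
    {"jaw": 0, "dp": [-0.028, -0.195, 0], "spin": 0}
  ]
}}

```text
time_s: 23.2
position: [0.5283, 0.3089, 0.1833]
tool_rot: [0.0, 0.996, -0.091, -0.001]
wrist_force: [-0.5, -0.7, -1.3]
grip_width: 0.0136
```

{"fn": "jog_arm", "kwargs": {
  "deltas": [
    {"jaw": 0, "dp": [-0.003, 0, 0.002], "spin": 0},
    {"jaw": 0, "dp": [-0.006, 0, 0.005], "spin": 0},
    {"jaw": 0, "dp": [-0.0085, 0, 0.008], "spin": 0},
    {"jaw": 0, "dp": [-0.0105, 0, 0.01], "spin": 0},
    {"jaw": 0, "dp": [-0.012, 0, 0.01], "spin": 0},
    {"jaw": 0, "dp": [-0.013, 0, 0.01], "spin": 0},
    {"jaw": 0, "dp": [-0.0135, 0, 0.01], "spin": 0},
    {"jaw": 0, "dp": [-0.0135, 0, 0.01], "spin": 0}
  ]
}}

```text
time_s: 24.0
position: [0.5155, 0.3109, 0.1742]
tool_rot: [-0.0, 0.996, -0.091, 0.0]
wrist_force: [-0.4, 0.2, -3.0]
grip_width: 0.0135
```

```bash
python3 held.py
```

```text
s 0.4449 n 0.4307 z 0.1742
[281.  94.] 0.79 ball in scoop frame if held 0.0013 0.0002
[284. 155.] 0.7 ball in scoop frame if held -0.0292 0.0017
[284. 291.] 0.61 ball in scoop frame if held -0.1087 0.0021
from [0.5155 0.3109 0.1741] -10.49 dp [-0.002  -0.0002  0.0001] spin -0.09
```

{"fn": "jog_arm", "kwargs": {
  "deltas": [
    {"jaw": 0, "dp": [0.001, 0, 0.005], "spin": 0},
    {"jaw": 0, "dp": [0.001, 0, 0.008], "spin": 0},
    {"jaw": 0, "dp": [0.001, 0, 0.008], "spin": 0},
    {"jaw": 0, "dp": [-0.049, 0, 0.008], "spin": 0},
    {"jaw": 0, "dp": [-0.099, 0, 0.008], "spin": 0},
    {"jaw": 0, "dp": [-0.112, 0, 0], "spin": 0},
    {"jaw": 0, "dp": [-0.112, 0, -0.005], "spin": 0}
  ]
}}

```text
time_s: 24.8
position: [0.4044, 0.3319, 0.1802]
tool_rot: [-0.0, 0.996, -0.09, 0.001]
wrist_force: [0.1, -0.7, -0.4]
grip_width: 0.0133
```

{"fn": "jog_arm", "kwargs": {
  "deltas": [
    {"jaw": 0, "dp": [0.01, 0.05, 0], "spin": 0},
    {"jaw": 0, "dp": [0.02, 0.1, 0], "spin": 0},
    {"jaw": 0, "dp": [0.03, 0.15, 0], "spin": 0},
    {"jaw": 0, "dp": [0.04, 0.2, 0], "spin": 0},
    {"jaw": 0, "dp": [0.05, 0.25, 0], "spin": 0},
    {"jaw": 0, "dp": [0.06, 0.3, 0], "spin": 0},
    {"jaw": 0, "dp": [0.067, 0.35, 0], "spin": 0},
    {"jaw": 0, "dp": [0.067, 0.4, 0.01], "spin": 0}
  ]
}}

```text
time_s: 25.6
position: [0.401, -0.0711, 0.1717]
tool_rot: [0.001, 0.996, -0.092, 0.002]
wrist_force: [0.3, 0.7, -1.1]
grip_width: 0.0135
```

{"fn": "jog_arm", "kwargs": {
  "deltas": [
    {"jaw": 0, "dp": [0, 0.03, 0], "spin": 0},
    {"jaw": 0, "dp": [0, 0.037, 0], "spin": 0},
    {"jaw": 0, "dp": [0, 0.037, 0], "spin": 0},
    {"jaw": 0, "dp": [0, 0.037, 0], "spin": 0}
  ]
}}

```text
time_s: 26.0
position: [0.3933, -0.1032, 0.1705]
tool_rot: [-0.0, 0.996, -0.091, 0.0]
wrist_force: [-0.7, -0.0, -0.9]
grip_width: 0.0135
```

```bash
python3 look.py; python3 -c "
from h import *
go(*tr(.410),.0448,-10.4)"
```

```text
top
[322. 196.] 0.56 63 [ 0.6051 -0.1518  0.019 ] [ 0.5968 -0.1477  0.065 ]
[166. 212.] 0.52 60 [0.5702 0.3093 0.019 ] [0.5632 0.2971 0.065 ]
wrist
s 0.3993 n 0.0017 z 0.1704
from [ 0.393  -0.1028  0.1704] -10.4 dp [0.0107 0.001  0.1256] spin -0.0
```

```bash
python3 -c "
from h import *
im=read_camera('top'); save('t2',im,crop=(130,150,350,280),scale=3.6)"
```

```text
(no output)
```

View pics/t2.png

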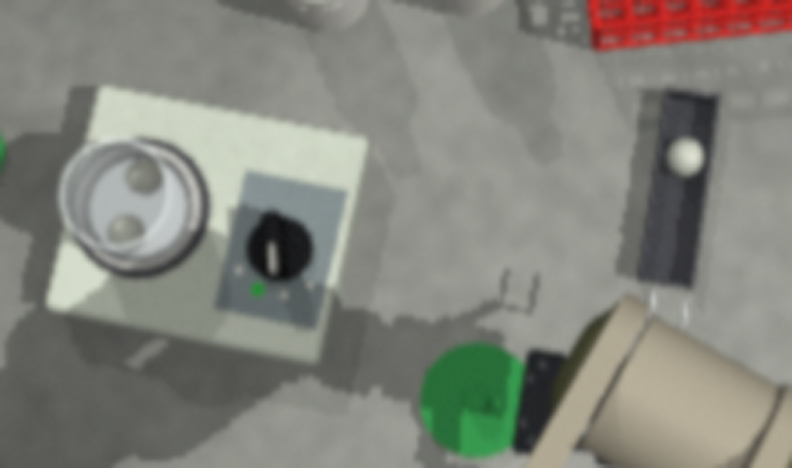

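Two balls are in the jar, at (143,176) and (125,230), and the last is in the trough at (686,157).

{"fn": "jog_arm", "kwargs": {
  "deltas": [
    {"jaw": 0, "dp": [0, 0.001, 0.04], "spin": 0},
    {"jaw": 0, "dp": [0, 0.001, 0.08], "spin": 0},
    {"jaw": 0, "dp": [0, 0.001, 0.11], "spin": 0},
    {"jaw": 0, "dp": [0, 0.001, 0.123], "spin": 0},
    {"jaw": 0, "dp": [0, 0.001, 0.126], "spin": 0},
    {"jaw": 0, "dp": [0, 0.001, 0.126], "spin": 0},
    {"jaw": 0, "dp": [0.005, 0.001, 0.126], "spin": 0},
    {"jaw": 0, "dp": [0.01, 0.001, 0.126], "spin": 0}
  ]
}}

```text
time_s: 27.05
position: [0.4034, -0.1067, 0.0452]
tool_rot: [0.0, 0.996, -0.091, 0.001]
wrist_force: [0.2, -0.6, -1.7]
grip_width: 0.0139
```

```bash
python3 -c "
from h import *
whe();go(*tr(.490),.0446,-10.4)"
```

```text
s 0.4102 n -0.0003 z 0.0452
from [ 0.4034 -0.1067  0.0452] -10.49 dp [ 0.0798 -0.0011  0.0007] spin -0.09
```

{"fn": "jog_arm", "kwargs": {
  "deltas": [
    {"jaw": 0, "dp": [0.01, -0.001, 0.0005], "spin": 0},
    {"jaw": 0, "dp": [0.025, -0.001, 0.0005], "spin": 0},
    {"jaw": 0, "dp": [0.04, -0.001, 0.0005], "spin": 0},
    {"jaw": 0, "dp": [0.055, -0.001, 0.0005], "spin": 0},
    {"jaw": 0, "dp": [0.068, -0.001, 0.0005], "spin": 0},
    {"jaw": 0, "dp": [0.077, -0.001, 0.0005], "spin": 0},
    {"jaw": 0, "dp": [0.08, -0.001, 0.0005], "spin": 0},
    {"jaw": 0, "dp": [0.08, -0.001, 0.0005], "spin": 0}
  ]
}}

```text
time_s: 27.85
position: [0.4815, -0.12, 0.0438]
tool_rot: [0.0, 0.996, -0.091, 0.0]
wrist_force: [0.2, 0.5, -0.5]
grip_width: 0.0136
```

```bash
python3 look.py
```

```text
top
[324. 194.] 0.64 83 [ 0.6101 -0.1567  0.019 ] [ 0.6016 -0.1525  0.065 ]
[170. 200.] 0.42 72 [0.6072 0.298  0.019 ] [0.5988 0.2862 0.065 ]
wrist
s 0.4889 n 0.0008 z 0.0439
```

{"fn": "jog_arm", "kwargs": {
  "deltas": [
    {"jaw": 0, "dp": [0.01, 0, 0], "spin": 0},
    {"jaw": 0, "dp": [0.022, 0, 0], "spin": 0},
    {"jaw": 0, "dp": [0.033, 0, 0], "spin": 0},
    {"jaw": 0, "dp": [0.042, 0, 0], "spin": 0},
    {"jaw": 0, "dp": [0.048, 0, 0], "spin": 0},
    {"jaw": 0, "dp": [0.052, 0, 0], "spin": 0},
    {"jaw": 0, "dp": [0.055, 0, 0], "spin": 0},
    {"jaw": 0, "dp": [0.056, 0, 0], "spin": 0}
  ]
}}

```text
time_s: 28.85
position: [0.5364, -0.1302, 0.0438]
tool_rot: [-0.0, 0.996, -0.091, -0.0]
wrist_force: [-1.5, 0.5, -0.1]
grip_width: 0.0135
```

```bash
python3 held.py
```

```text
s 0.5453 n 0.0007 z 0.0438
[285.  93.] 0.61 ball in scoop frame if held 0.0017 0.002
from [ 0.5364 -0.1302  0.0438] -10.5 dp [-0.1028 -0.4301 -0.1302] spin -0.1
```

{"fn": "jog_arm", "kwargs": {
  "deltas": [
    {"jaw": 0, "dp": [0, 0, -0.004], "spin": 0},
    {"jaw": 0, "dp": [0, 0, -0.012], "spin": 0},
    {"jaw": 0, "dp": [0, 0, -0.022], "spin": 0},
    {"jaw": 0, "dp": [0, 0, -0.034], "spin": 0},
    {"jaw": 0, "dp": [0, 0, -0.044], "spin": 0},
    {"jaw": 0, "dp": [0, 0, -0.05], "spin": 0},
    {"jaw": 0, "dp": [-0.001, 0, -0.05], "spin": 0},
    {"jaw": 0, "dp": [-0.003, 0, -0.05], "spin": 0}
  ]
}}

```text
time_s: 29.75
position: [0.5332, -0.1296, 0.0936]
tool_rot: [-0.0, 0.996, -0.091, -0.0]
wrist_force: [0.9, 0.4, -2.0]
grip_width: 0.0138
```

{"fn": "jog_arm", "kwargs": {
  "deltas": [
    {"jaw": 0, "dp": [-0.003, -0.01, -0.02], "spin": 0},
    {"jaw": 0, "dp": [-0.0065, -0.03, -0.045], "spin": 0},
    {"jaw": 0, "dp": [-0.01, -0.06, -0.07], "spin": 0},
    {"jaw": 0, "dp": [-0.0135, -0.09, -0.085], "spin": 0},
    {"jaw": 0, "dp": [-0.017, -0.12, -0.09], "spin": 0},
    {"jaw": 0, "dp": [-0.0205, -0.15, -0.09], "spin": 0},
    {"jaw": 0, "dp": [-0.024, -0.18, -0.09], "spin": 0},
    {"jaw": 0, "dp": [-0.0275, -0.21, -0.09], "spin": 0}
  ]
}}

```text
time_s: 30.55
position: [0.5441, 0.0831, 0.1832]
tool_rot: [0.0, 0.996, -0.092, -0.001]
wrist_force: [-0.2, -0.0, -1.6]
grip_width: 0.0136
```

{"fn": "jog_arm", "kwargs": {
  "deltas": [
    {"jaw": 0, "dp": [-0.0035, -0.03, 0], "spin": 0},
    {"jaw": 0, "dp": [-0.007, -0.06, 0], "spin": 0},
    {"jaw": 0, "dp": [-0.0105, -0.09, 0], "spin": 0},
    {"jaw": 0, "dp": [-0.014, -0.12, 0], "spin": 0},
    {"jaw": 0, "dp": [-0.0175, -0.15, 0], "spin": 0},
    {"jaw": 0, "dp": [-0.021, -0.175, 0], "spin": 0},
    {"jaw": 0, "dp": [-0.0245, -0.195, 0], "spin": 0},
    {"jaw": 0, "dp": [-0.028, -0.21, 0], "spin": 0}
  ]
}}

```text
time_s: 31.35
position: [0.5549, 0.2946, 0.1829]
tool_rot: [0.0, 0.996, -0.091, -0.001]
wrist_force: [0.0, -0.2, -2.0]
grip_width: 0.0139
```

{"fn": "jog_arm", "kwargs": {
  "deltas": [
    {"jaw": 0, "dp": [-0.0035, -0.007, 0], "spin": 0},
    {"jaw": 0, "dp": [-0.007, -0.01, 0.002], "spin": 0},
    {"jaw": 0, "dp": [-0.0105, -0.01, 0.005], "spin": 0},
    {"jaw": 0, "dp": [-0.014, -0.01, 0.008], "spin": 0},
    {"jaw": 0, "dp": [-0.0175, -0.01, 0.01], "spin": 0},
    {"jaw": 0, "dp": [-0.021, -0.01, 0.01], "spin": 0},
    {"jaw": 0, "dp": [-0.0245, -0.01, 0.01], "spin": 0},
    {"jaw": 0, "dp": [-0.028, -0.01, 0.01], "spin": 0}
  ]
}}

```text
time_s: 32.15
position: [0.5294, 0.3084, 0.174]
tool_rot: [-0.0, 0.996, -0.092, 0.0]
wrist_force: [0.3, 0.1, -1.5]
grip_width: 0.0136
```

{"fn": "jog_arm", "kwargs": {
  "deltas": [
    {"jaw": 0, "dp": [-0.003, 0, 0], "spin": 0},
    {"jaw": 0, "dp": [-0.006, 0, 0], "spin": 0},
    {"jaw": 0, "dp": [-0.0085, 0, 0], "spin": 0},
    {"jaw": 0, "dp": [-0.0105, 0, 0], "spin": 0},
    {"jaw": 0, "dp": [-0.012, 0, 0], "spin": 0},
    {"jaw": 0, "dp": [-0.013, 0, 0], "spin": 0},
    {"jaw": 0, "dp": [-0.0135, 0, 0], "spin": 0},
    {"jaw": 0, "dp": [-0.0135, 0, 0], "spin": 0}
  ]
}}

```text
time_s: 32.95
position: [0.5163, 0.3108, 0.1738]
tool_rot: [-0.0, 0.996, -0.091, 0.0]
wrist_force: [0.6, -0.7, -2.0]
grip_width: 0.0133
```

```bash
python3 held.py
```

```text
s 0.4458 n 0.4309 z 0.1738
[284. 159.] 0.88 ball in scoop frame if held -0.0313 0.0019
[280.  91.] 0.64 ball in scoop frame if held 0.0029 -0.0004
from [0.5164 0.3108 0.1738] -10.5 dp [-0.0029 -0.0001 -0.0002] spin -0.1
```

{"fn": "jog_arm", "kwargs": {
  "deltas": [
    {"jaw": 0, "dp": [0, 0, 0.005], "spin": 0},
    {"jaw": 0, "dp": [0, 0, 0.008], "spin": 0},
    {"jaw": 0, "dp": [0, 0, 0.008], "spin": 0},
    {"jaw": 0, "dp": [-0.05, 0, 0.008], "spin": 0},
    {"jaw": 0, "dp": [-0.1, 0, 0.008], "spin": 0},
    {"jaw": 0, "dp": [-0.112, 0, 0], "spin": 0},
    {"jaw": 0, "dp": [-0.112, 0, -0.005], "spin": 0}
  ]
}}

```text
time_s: 33.75
position: [0.4053, 0.3318, 0.1799]
tool_rot: [-0.0, 0.996, -0.091, 0.001]
wrist_force: [0.8, -0.8, -0.2]
grip_width: 0.0136
```

```bash
python3 - <<'E'
from h import *
s=sensors.observe(); im=read_camera('top'); save('t3',im,crop=(130,150,350,280),scale=3.6)
go(.455,-.321,.12,-4.5)
E
```

```text
from [0.407  0.3317 0.1807] -10.45 dp [0.1653 0.6333 0.06  ] spin -5.95
```

View pics/t3.png

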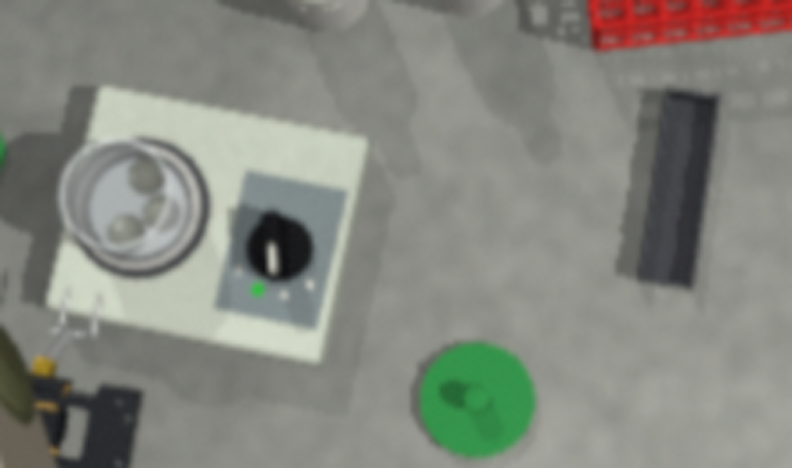

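All three balls are in the jar. Now the scoop goes back to its pad.

{"fn": "jog_arm", "kwargs": {
  "deltas": [
    {"jaw": 0, "dp": [0.013, 0.048, 0], "spin": 0},
    {"jaw": 0, "dp": [0.025, 0.096, 0], "spin": 0},
    {"jaw": 0, "dp": [0.037, 0.144, 0], "spin": 0},
    {"jaw": 0, "dp": [0.05, 0.192, 0], "spin": 0},
    {"jaw": 0, "dp": [0.063, 0.24, 0], "spin": 0},
    {"jaw": 0, "dp": [0.075, 0.288, 0], "spin": 0},
    {"jaw": 0, "dp": [0.087, 0.336, 0], "spin": 0},
    {"jaw": 0, "dp": [0.1, 0.38, 0], "spin": 0}
  ]
}}

```text
time_s: 34.6
position: [0.4361, -0.0643, 0.1792]
tool_rot: [0.0, 0.996, -0.092, 0.001]
wrist_force: [1.2, 1.0, -1.1]
grip_width: 0.0136
```

{"fn": "jog_arm", "kwargs": {
  "deltas": [
    {"jaw": 0, "dp": [0.013, 0.048, 0], "spin": -1},
    {"jaw": 0, "dp": [0.025, 0.096, 0], "spin": -2},
    {"jaw": 0, "dp": [0.037, 0.144, 0], "spin": -3},
    {"jaw": 0, "dp": [0.05, 0.19, 0], "spin": -4},
    {"jaw": 0, "dp": [0.06, 0.23, 0.02], "spin": -5},
    {"jaw": 0, "dp": [0.065, 0.253, 0.04], "spin": -5.9},
    {"jaw": 0, "dp": [0.065, 0.253, 0.06], "spin": -5.9},
    {"jaw": 0, "dp": [0.065, 0.253, 0.06], "spin": -5.9}
  ]
}}

```text
time_s: 35.4
position: [0.4521, -0.3224, 0.1161]
tool_rot: [-0.002, 0.999, -0.041, -0.002]
wrist_force: [0.8, 0.4, -1.3]
grip_width: 0.0135
```

```bash
python3 -c "
from h import *
go(.455,-.321,.0425,-4.5)"
```

```text
from [ 0.4521 -0.3224  0.1161] -4.73 dp [ 0.003  -0.0015  0.0736] spin -0.23
```

{"fn": "jog_arm", "kwargs": {
  "deltas": [
    {"jaw": 0, "dp": [0.003, -0.001, 0.02], "spin": 0},
    {"jaw": 0, "dp": [0.003, -0.001, 0.045], "spin": 0},
    {"jaw": 0, "dp": [0.003, -0.001, 0.062], "spin": 0},
    {"jaw": 0, "dp": [0.003, -0.001, 0.07], "spin": 0},
    {"jaw": 0, "dp": [0.003, -0.001, 0.073], "spin": 0},
    {"jaw": 0, "dp": [0.003, -0.001, 0.074], "spin": 0},
    {"jaw": 0, "dp": [0.003, -0.001, 0.074], "spin": 0},
    {"jaw": 0, "dp": [0.003, -0.001, 0.074], "spin": 0}
  ]
}}

```text
time_s: 36.2
position: [0.4565, -0.3208, 0.0456]
tool_rot: [0.0, 0.999, -0.04, 0.0]
wrist_force: [-0.2, 0.2, -1.6]
grip_width: 0.0138
```

```bash
python3 -c "
from h import *
go(.455,-.321,.0425,-4.5); s=sensors.observe(); print(s['wrist_force'],s['torque'])"
```

```text
from [ 0.4565 -0.3208  0.0456] -4.59 dp [-0.0015  0.0003  0.0031] spin -0.09
[-0.18275868  0.19645898 -1.57971557] [ 0.03019965 -0.00933646 -0.01334011]
```

{"fn": "jog_arm", "kwargs": {
  "deltas": [
    {"jaw": 0, "dp": [-0.001, 0, 0.0015], "spin": 0},
    {"jaw": 0, "dp": [-0.001, 0, 0.003], "spin": 0},
    {"jaw": 0, "dp": [-0.001, 0, 0.003], "spin": 0},
    {"jaw": 0, "dp": [-0.001, 0, 0.003], "spin": 0}
  ]
}}

```text
time_s: 36.6
position: [0.4553, -0.3205, 0.0424]
tool_rot: [0.0, 0.999, -0.04, 0.0]
wrist_force: [-2.6, 1.1, 5.7]
grip_width: 0.0137
```

{"fn": "jog_arm", "kwargs": {
  "deltas": [
    {"jaw": 0.3, "dp": [0, 0, 0], "spin": 0},
    {"jaw": 0.5, "dp": [0, 0, 0], "spin": 0},
    {"jaw": 0.5, "dp": [0, 0, 0], "spin": 0},
    {"jaw": 0.5, "dp": [0, 0, -0.03], "spin": 0},
    {"jaw": 0.5, "dp": [0, 0, -0.08], "spin": 0},
    {"jaw": 0.6, "dp": [-0.02, 0, -0.13], "spin": 0},
    {"jaw": 0.8, "dp": [-0.04, 0, -0.18], "spin": 0},
    {"jaw": 0.8, "dp": [-0.055, 0, -0.2], "spin": 0}
  ]
}}

```text
time_s: 37.4
position: [0.4001, -0.3163, 0.2452]
tool_rot: [0.002, 0.999, -0.04, 0.001]
wrist_force: [0.2, -0.1, -1.8]
grip_width: 0.0661
```

{"fn": "jog_arm", "kwargs": {
  "deltas": [
    {"jaw": 0.8, "dp": [0, 0, 0], "spin": 0},
    {"jaw": 0.8, "dp": [0, 0, 0], "spin": 0}
  ]
}}

```text
time_s: 37.6
position: [0.4004, -0.316, 0.2414]
tool_rot: [0.0, 0.999, -0.04, 0.0]
wrist_force: [-0.4, -0.5, -1.5]
grip_width: 0.071
```

```bash
python3 - <<'E'
from meas import *
im=read_camera('wrist'); lm('wrist',SC)
d=dict(lid=.0); lm('wrist',d,3)
for r in cut_out('wrist','lid')[:2]: print(round(r['conf'],2),axis('wrist',r['mask'],.011))
save('w9',im,scale=1.4); go(.42,.029,.016,22)
E
```

```text
scoop [280.  53.] 0.83 [ 0.5418 -0.3259  0.002 ]
scoop [452. 104.] 0.66 [ 0.4753 -0.5178  0.002 ]
scoop_grip [284. 137.] 0.97 [ 0.4551 -0.3234  0.06  ]
scoop_grip [489.   9.] 0.58 [ 0.5593 -0.522   0.06  ]
scoop_tip [280.  40.] 0.67 [ 0.5549 -0.327   0.004 ]
scoop_tip [456. 115.] 0.56 [ 0.463  -0.5213  0.004 ]
scoop_foot [279. 193.] 0.88 [ 0.387  -0.3124  0.002 ]
lid [  8. 192.] 0.76 [0.4173 0.0316 0.    ]
0.62 (array([0.4179, 0.0068]), -16.3, array([0.0509, 0.0932]))
from [ 0.4005 -0.3158  0.241 ] -4.58 dp [-0.0079 -0.3451  0.2254] spin -26.58
```

View pics/w9.png

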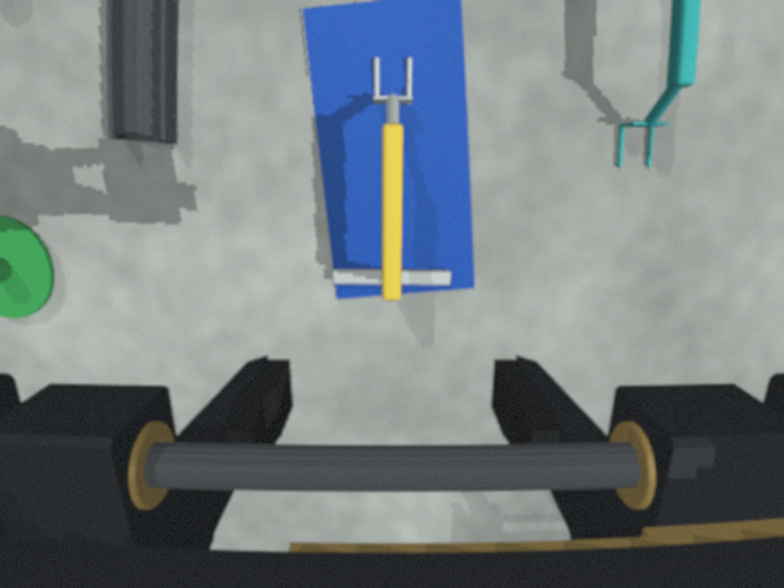

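The scoop stands on the pad as before. Next I'll look at the lid from close by.

{"fn": "jog_arm", "kwargs": {
  "deltas": [
    {"jaw": 1, "dp": [-0.01, -0.05, 0.01], "spin": 0},
    {"jaw": 1, "dp": [-0.018, -0.1, 0.02], "spin": 0},
    {"jaw": 1, "dp": [-0.027, -0.15, 0.02], "spin": 0},
    {"jaw": 1, "dp": [-0.035, -0.2, 0.02], "spin": 0},
    {"jaw": 1, "dp": [-0.042, -0.25, 0.02], "spin": 0},
    {"jaw": 1, "dp": [-0.05, -0.3, 0.02], "spin": 0},
    {"jaw": 1, "dp": [-0.057, -0.343, 0.02], "spin": 0},
    {"jaw": 1, "dp": [-0.057, -0.343, 0.02], "spin": 0}
  ]
}}

```text
time_s: 38.75
position: [0.37, 0.0352, 0.2218]
tool_rot: [-0.001, 0.999, -0.036, -0.0]
wrist_force: [-1.0, -0.8, -1.0]
grip_width: 0.0881
```

{"fn": "jog_arm", "kwargs": {
  "deltas": [
    {"jaw": 1, "dp": [0, 0, 0], "spin": 0},
    {"jaw": 1, "dp": [0, 0, 0], "spin": 0}
  ]
}}

```text
time_s: 38.95
position: [0.3713, 0.0296, 0.2217]
tool_rot: [0.0, 0.999, -0.041, -0.0]
wrist_force: [0.3, 0.2, 0.3]
grip_width: 0.0878
```

```bash
python3 - <<'E'
from meas import *
im=read_camera('wrist'); lm('wrist',dict(lid=0),3)
for r in cut_out('wrist','lid')[:2]: print(round(r['conf'],2),axis('wrist',r['mask'],.011))
hs=cv2.cvtColor(im,cv2.COLOR_RGB2HSV); m=cv2.inRange(hs,(45,90,30),(85,255,255)); n,l,st,c=cv2.connectedComponentsWithStats(m)
k=1+np.argmax(st[1:,4]); print('green',st[k],axis('wrist',l==k,.011)); 
go(.42,.029,.0165,-4.5)
E
```

```text
lid [277. 143.] 0.69 [0.4186 0.0287 0.    ]
0.56 (array([0.4214, 0.0291]), -3.0, array([0.0899, 0.0915]))
green [ 233   96   87   89 6047] (array([0.4208, 0.0297]), -3.0, array([0.0889, 0.0926]))
from [0.3713 0.0294 0.2217] -4.74 dp [ 0.0487 -0.0037  0.2052] spin -0.24
```

{"fn": "jog_arm", "kwargs": {
  "deltas": [
    {"jaw": 1, "dp": [0.03, -0.0037, 0.05], "spin": 0},
    {"jaw": 1, "dp": [0.049, -0.0037, 0.1], "spin": 0},
    {"jaw": 0.8, "dp": [0.049, -0.0037, 0.145], "spin": 0},
    {"jaw": 0.7, "dp": [0.049, -0.0037, 0.18], "spin": 0},
    {"jaw": 0.7, "dp": [0.049, -0.0037, 0.198], "spin": 0},
    {"jaw": 0.7, "dp": [0.049, -0.0037, 0.204], "spin": 0},
    {"jaw": 0.7, "dp": [0.049, -0.0037, 0.204], "spin": 0}
  ]
}}

```text
time_s: 39.8
position: [0.4203, 0.0296, 0.0176]
tool_rot: [-0.0, 0.999, -0.041, -0.0]
wrist_force: [0.4, -0.4, 0.3]
grip_width: 0.0615
```

{"fn": "jog_arm", "kwargs": {
  "deltas": [
    {"jaw": 0, "dp": [0, 0, 0], "spin": 0},
    {"jaw": 0, "dp": [0, 0, 0], "spin": 0},
    {"jaw": 0, "dp": [0, 0, 0], "spin": 0},
    {"jaw": 0, "dp": [0, 0, 0], "spin": 0},
    {"jaw": 0, "dp": [0, 0, 0], "spin": 0},
    {"jaw": 0, "dp": [0, 0, 0], "spin": 0},
    {"jaw": 0, "dp": [0, 0, 0], "spin": 0},
    {"jaw": 0, "dp": [0, 0, 0], "spin": 0}
  ]
}}

```text
time_s: 40.6
position: [0.4203, 0.0302, 0.018]
tool_rot: [0.0, 0.999, -0.04, 0.0]
wrist_force: [-1.1, 0.6, 5.1]
grip_width: 0.0215
```

{"fn": "jog_arm", "kwargs": {
  "deltas": [
    {"jaw": 0, "dp": [0, 0, -0.03], "spin": 0},
    {"jaw": 0, "dp": [0, 0, -0.07], "spin": 0},
    {"jaw": 0, "dp": [0, 0, -0.11], "spin": 0},
    {"jaw": 0, "dp": [0, 0, -0.15], "spin": 0},
    {"jaw": 0, "dp": [0, 0, -0.175], "spin": 0},
    {"jaw": 0, "dp": [0, 0, -0.175], "spin": 0}
  ]
}}

```text
time_s: 41.2
position: [0.4214, 0.0301, 0.1953]
tool_rot: [0.0, 0.999, -0.04, 0.003]
wrist_force: [0.2, -0.3, -1.8]
grip_width: 0.0212
```

```bash
python3 - <<'E'
from meas import *
s=sensors.observe(); print(s['grip_width'],s['position'],s['wrist_force'])
im=read_camera('wrist'); R=rot(s['tool_rot']); p=np.array(s['position'])
hs=cv2.cvtColor(im,cv2.COLOR_RGB2HSV); m=cv2.inRange(hs,(45,90,30),(85,255,255)); n,l,st,c=cv2.connectedComponentsWithStats(m)
k=1+np.argmax(st[1:,4]); print('green',st[k],axis('wrist',l==k,p[2]-.006))
read_camera('top'); lm('top',dict(jar_mouth=.12),2)
go(.581,.299,.19,-4.5)
E
```

```text
0.021208090351114758 [0.42138379 0.03005671 0.19531908] [ 0.17072576 -0.29120057 -1.77455508]
green [  189   175   182   144 16042] (array([0.4285, 0.0276]), 52.3, array([0.0745, 0.0824]))
jar_mouth [159. 203.] 0.66 [0.5809 0.3046 0.12  ]
from [0.4195 0.0304 0.1914] -4.6 dp [ 0.1394 -0.2807  0.0011] spin -0.1
```

```bash
python3 - <<'E'
from meas import *
s=sensors.observe(); ci=camera_info('wrist'); R=rot(s['tool_rot']); p=np.array(s['position'])
Rc=np.array(ci['R'])@R; c=R.T@(-np.array(ci['R']).T@ci['t']-p)
def T(th): t=np.radians(th); return np.array([[np.cos(t),np.sin(t),0],[np.sin(t),-np.cos(t),0],[0,0,-1]])
R7=T(-10.45); p7=np.array([.5129,.311,.1733]); ci7=dict(ci); ci7['R']=Rc@R7.T; ci7['t']=-ci7['R']@(p7+R7@c)
for px in((292,168),(499,168),(395,66),(395,273),(395.5,169.5)): print(at_z('wrist',(px[0]/1.4,px[1]/1.4),.12,ci7).round(4))
E
```

```text
[0.5917 0.3396 0.12  ]
[0.5759 0.2539 0.12  ]
[0.6229 0.2898 0.12  ]
[0.5392 0.3051 0.12  ]
[0.583  0.2969 0.12  ]
```

{"fn": "jog_arm", "kwargs": {
  "deltas": [
    {"jaw": 0, "dp": [0.015, -0.03, 0], "spin": 0},
    {"jaw": 0, "dp": [0.035, -0.07, 0], "spin": 0},
    {"jaw": 0, "dp": [0.055, -0.11, 0], "spin": 0},
    {"jaw": 0, "dp": [0.075, -0.15, 0], "spin": 0},
    {"jaw": 0, "dp": [0.095, -0.19, 0], "spin": 0},
    {"jaw": 0, "dp": [0.115, -0.23, 0], "spin": 0},
    {"jaw": 0, "dp": [0.13, -0.26, 0], "spin": 0},
    {"jaw": 0, "dp": [0.14, -0.279, 0], "spin": 0}
  ]
}}

```text
time_s: 42.15
position: [0.582, 0.2991, 0.1895]
tool_rot: [0.001, 0.999, -0.039, -0.002]
wrist_force: [-1.1, 0.5, -1.3]
grip_width: 0.0212
```

{"fn": "jog_arm", "kwargs": {
  "deltas": [
    {"jaw": 0, "dp": [0, 0, 0.01], "spin": 0},
    {"jaw": 0, "dp": [0, 0, 0.01], "spin": 0},
    {"jaw": 0, "dp": [0, 0, 0.01], "spin": 0}
  ]
}}

```text
time_s: 42.45
position: [0.5815, 0.2962, 0.1815]
tool_rot: [0.0, 0.999, -0.04, -0.001]
wrist_force: [0.3, -0.1, -0.3]
grip_width: 0.0211
```

```bash
python3 - <<'E'
from meas import *
go(.5815,.298,.133,-4.6); im=read_camera('wrist'); save('w10',im,scale=1.4)
E
```

```text
from [0.5815 0.2962 0.1815] -4.63 dp [-0.     -0.0018  0.0485] spin -0.03
```

View pics/w10.png

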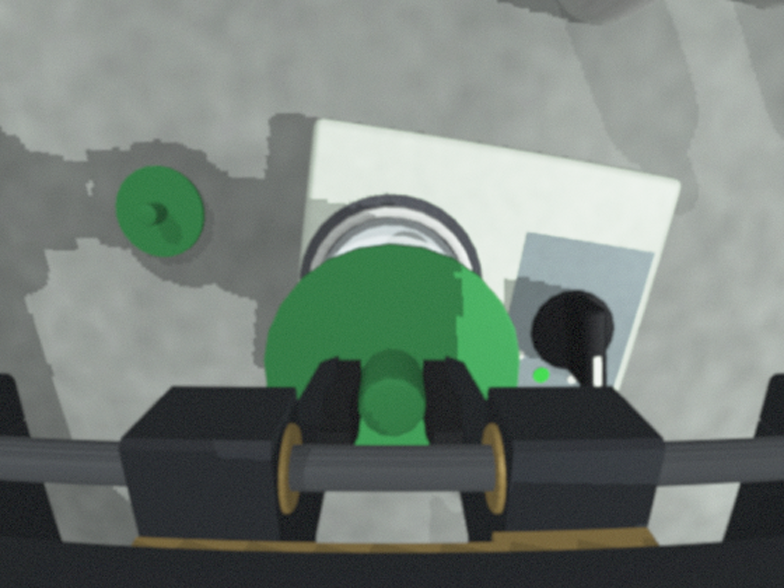

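{"fn": "jog_arm", "kwargs": {
  "deltas": [
    {"jaw": 0, "dp": [0, -0.0018, 0.02], "spin": 0},
    {"jaw": 0, "dp": [0, -0.0018, 0.035], "spin": 0},
    {"jaw": 0, "dp": [0, -0.0018, 0.041], "spin": 0},
    {"jaw": 0, "dp": [0, -0.0018, 0.044], "spin": 0},
    {"jaw": 0, "dp": [0, -0.0018, 0.046], "spin": 0},
    {"jaw": 0, "dp": [0, -0.0018, 0.046], "spin": 0},
    {"jaw": 0, "dp": [0, -0.0018, 0.046], "spin": 0}
  ]
}}

```text
time_s: 43.2
position: [0.5824, 0.299, 0.1374]
tool_rot: [-0.0, 0.999, -0.04, 0.0]
wrist_force: [0.2, -0.2, -0.3]
grip_width: 0.0214
```

{"fn": "jog_arm", "kwargs": {
  "deltas": [
    {"jaw": 0, "dp": [0, 0, 0.0015], "spin": 0},
    {"jaw": 0, "dp": [0, 0, 0.0025], "spin": 0},
    {"jaw": 0, "dp": [0, 0, 0.0025], "spin": 0},
    {"jaw": 0, "dp": [0, 0, 0.0025], "spin": 0}
  ]
}}

```text
time_s: 43.6
position: [0.5822, 0.2989, 0.1343]
tool_rot: [-0.0, 0.999, -0.04, -0.0]
wrist_force: [-0.4, 0.0, -1.5]
grip_width: 0.0208
```

{"fn": "jog_arm", "kwargs": {
  "deltas": [
    {"jaw": 0, "dp": [0, 0, 0.001], "spin": 0},
    {"jaw": 0, "dp": [0, 0, 0.0018], "spin": 0},
    {"jaw": 0, "dp": [0, 0, 0.0018], "spin": 0},
    {"jaw": 0.4, "dp": [0, 0, 0.0015], "spin": 0},
    {"jaw": 0.6, "dp": [0, 0, 0.0015], "spin": 0},
    {"jaw": 0.6, "dp": [0, 0, 0.0015], "spin": 0},
    {"jaw": 0.6, "dp": [0, 0, -0.03], "spin": 0},
    {"jaw": 0.6, "dp": [0, 0, -0.06], "spin": 0}
  ]
}}

```text
time_s: 44.4
position: [0.5819, 0.2988, 0.1944]
tool_rot: [0.0, 0.999, -0.04, -0.001]
wrist_force: [0.3, 0.3, 0.4]
grip_width: 0.0529
```

{"fn": "jog_arm", "kwargs": {
  "deltas": [
    {"jaw": 0.7, "dp": [-0.04, 0.03, -0.03], "spin": 0},
    {"jaw": 0.7, "dp": [-0.08, 0.06, -0.06], "spin": 0},
    {"jaw": 0.7, "dp": [-0.1, 0.1, -0.08], "spin": 0},
    {"jaw": 0.7, "dp": [-0.1, 0.12, -0.08], "spin": 0},
    {"jaw": 0.7, "dp": [-0.1, 0.12, -0.08], "spin": 0},
    {"jaw": 0.7, "dp": [-0.1, 0.12, -0.08], "spin": 0}
  ]
}}

```text
time_s: 45.0
position: [0.4731, 0.1873, 0.2744]
tool_rot: [-0.0, 0.999, -0.041, 0.0]
wrist_force: [-0.5, -0.3, 0.5]
grip_width: 0.0616
```

```bash
cat > knob.py <<'E'
from meas import *
im=read_camera('wrist'); print(sensors.observe()['position'],np.abs(sensors.observe()['qd']).max())
lm('wrist',dict(knob_grip=.079,knob_pointer=.089,green_mark=.045,lid=.115,shaker=0),2)
for r in cut_out('wrist','lid')[:3]: print('lid',round(r['conf'],2),axis('wrist',r['mask'],.126))
hs=cv2.cvtColor(im,cv2.COLOR_RGB2HSV); m=cv2.inRange(hs,(45,90,40),(85,255,255)); n,l,st,c=cv2.connectedComponentsWithStats(m)
for k in range(1,n):
    if st[k,4]>8: print('green',st[k].tolist(),c[k].round(1),at_z('wrist',c[k],.045).round(4),at_z('wrist',c[k],.126).round(4))
save('knob_'+str(int(sensors.observe()['time_s']*100)),im,scale=1.4)
E
python3 knob.py
```

```text
[0.47317008 0.18767808 0.27394314] 0.01837618185447128
knob_grip [276. 122.] 0.65 [0.5429 0.1868 0.079 ]
knob_grip [265. 149.] 0.34 [0.5167 0.2002 0.079 ]
knob_pointer [281. 149.] 0.79 [0.5162 0.1835 0.089 ]
green_mark [265. 148.] 0.87 [0.5144 0.2013 0.045 ]
green_mark [227. 105.] 0.49 [0.5645 0.2387 0.045 ]
lid [142.  88.] 0.6 [0.5826 0.3023 0.115 ]
lid [54. 65.] 0.6 [0.6117 0.3801 0.115 ]
shaker [226. 105.] 0.77 [0.5673 0.2461 0.    ]
lid 0.94 (array([0.6108, 0.3775]), 81.6, array([0.0466, 0.0444]))
lid 0.89 (array([0.5828, 0.3002]), -56.6, array([0.0924, 0.092 ]))
green [87, 30, 108, 112, 9358] [140.5  85.6] [0.5941 0.3309 0.045 ] [0.5837 0.2989 0.126 ]
green [26, 37, 49, 55, 2077] [50. 64.] [0.6287 0.4303 0.045 ] [0.6109 0.3769 0.126 ]
green [260, 147, 10, 10, 82] [264.7 151.4] [0.5111 0.2022 0.045 ] [0.5186 0.198  0.126 ]
```

```bash
cat > ptr.py <<'E'
from meas import *
im=read_camera('wrist'); c0=proj('wrist',[.5445,.1845,.085])[0]; x,y=c0.astype(int)
hs=cv2.cvtColor(im,cv2.COLOR_RGB2HSV)
dark=(im.max(2)<55); dark[:y-45]=0; dark[y+45:]=0; dark[:,:x-45]=0; dark[:,x+45:]=0
n,l,st,c=cv2.connectedComponentsWithStats(dark.astype(np.uint8)); k=1+np.argmax(st[1:,4]); print('axis px',c0,'dark',st[k],c[k].round(1))
b=((hs[...,1]<40)&(hs[...,2]>150)).astype(np.uint8); b[:y-50]=0;b[y+50:]=0;b[:,:x-50]=0;b[:,x+50:]=0
n,l,st,c=cv2.connectedComponentsWithStats(b)
for k in range(1,n):
    if 4<st[k,4]<400: print('white',st[k].tolist(),c[k].round(1),'z.045',at_z('wrist',c[k],.045)[:2].round(4),'z.089',at_z('wrist',c[k],.089)[:2].round(4))
save('k',im[max(y-50,0):y+60,x-70:x+70],scale=5)
E
python3 ptr.py
```

```text
axis px [277.61200254 119.88335082] dark [ 256   95   47   51 1605] [278.9 118.5]
white [278, 123, 8, 24, 121] [281.5 134.2] z.045 [0.5285 0.1817] z.089 [0.5306 0.1818]
```

View pics/k.png

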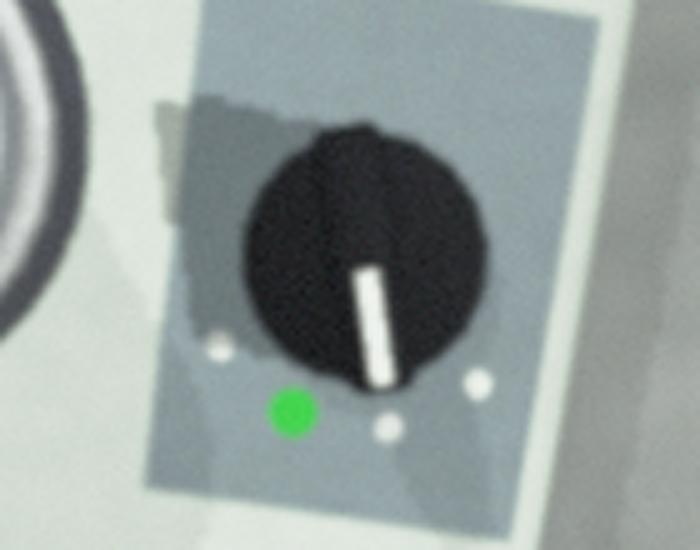

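```bash
python3 - <<'E'
from meas import *
from scipy.optimize import least_squares
f=lambda x,y,z: at_z('wrist',(207+(x+.5)/5-.5,69+(y+.5)/5-.5),z)[:2]
D=np.array([f(478,384,.045),f(388,428,.045),f(294,413,.045),f(220,347,.045)])
r=least_squares(lambda v:np.r_[[D[i]-v[:2]-.037*np.array([np.cos(v[2]-.6*i),np.sin(v[2]-.6*i)]) for i in range(4)]].ravel(),[.5445,.1845,3.5])
print('axis',r.x[:2],'deg of detents',np.degrees(r.x[2]-.6*np.arange(4)),'res',np.abs(r.fun).max())
a,b=f(368,268,.0885),f(384,387,.0885); d=b-a; print('pointer',a,b,np.degrees(np.arctan2(d[1],d[0]))%360, np.degrees(np.arctan2(*(b-r.x[:2])[::-1]))%360,np.linalg.norm(b-r.x[:2]))
th=np.degrees(r.x[2]-.6)-180; print('theta tool',th); go(*r.x[:2],.070,th)
E
```

```text
axis [0.5432253  0.18292856] deg of detents [218.7565291  184.37906139 150.00159368 115.62412598] res 0.0002943400513058733
pointer [0.54211891 0.18213743] [0.51893951 0.18079371] 183.31774213055849 185.02368386935865 0.024379440592033008
theta tool 4.379061392126204
from [0.473  0.1877 0.2739] -4.56 dp [ 0.0705 -0.0009  0.2039] spin -8.94
```

Pointer is on the white dot next to the green one, so the knob stands at 0.6; the axis fits to 0.3 mm. I'll grip the bar and turn it 34.4° clockwise.

{"fn": "jog_arm", "kwargs": {
  "deltas": [
    {"jaw": 0.5, "dp": [0.04, -0.001, 0.04], "spin": -5},
    {"jaw": 0.5, "dp": [0.0705, -0.001, 0.08], "spin": -9},
    {"jaw": 0.5, "dp": [0.0705, -0.001, 0.12], "spin": -9},
    {"jaw": 0.5, "dp": [0.0705, -0.001, 0.16], "spin": -9},
    {"jaw": 0.5, "dp": [0.0705, -0.001, 0.185], "spin": -9},
    {"jaw": 0.5, "dp": [0.0705, -0.001, 0.199], "spin": -9},
    {"jaw": 0.5, "dp": [0.0705, -0.001, 0.203], "spin": -9},
    {"jaw": 0.5, "dp": [0.0705, -0.001, 0.203], "spin": -9}
  ]
}}

```text
time_s: 46.2
position: [0.5437, 0.1828, 0.0719]
tool_rot: [-0.0, 0.999, 0.038, 0.0]
wrist_force: [-0.1, -0.1, 0.5]
grip_width: 0.044
```

{"fn": "jog_arm", "kwargs": {
  "deltas": [
    {"jaw": 0, "dp": [0, 0, 0], "spin": 0},
    {"jaw": 0, "dp": [0, 0, 0], "spin": 0},
    {"jaw": 0, "dp": [0, 0, 0], "spin": 0},
    {"jaw": 0, "dp": [0, 0, 0], "spin": 0},
    {"jaw": 0, "dp": [0, 0, 0], "spin": 0},
    {"jaw": 0, "dp": [0, 0, 0], "spin": 0}
  ]
}}

```text
time_s: 46.8
position: [0.5435, 0.1824, 0.0718]
tool_rot: [0.0, 0.999, 0.038, 0.0]
wrist_force: [-1.8, -3.5, 5.0]
grip_width: 0.0136
```

```bash
python3 -c "
from h import *
s=sensors.observe(); print(s['grip_width'],s['wrist_force'],s['torque'],s['q']); go(.5432,.1829,.07,4.4)"
```

```text
0.013646432703117191 [-1.84687516 -3.51494517  4.99234089] [-0.56364225  0.21764304  0.00291961] [ 1.19666573e-01  5.94909869e-01  1.53897205e+00 -6.03337463e-04
  1.00715905e+00  1.61393092e+00]
from [0.5435 0.1824 0.0718] 4.4 dp [-0.0003 -0.0006  0.0018] spin 0.0
```

{"fn": "jog_arm", "kwargs": {
  "deltas": [
    {"jaw": 0, "dp": [0, 0, 0], "spin": 6},
    {"jaw": 0, "dp": [0, 0, 0], "spin": 12},
    {"jaw": 0, "dp": [0, 0, 0], "spin": 18},
    {"jaw": 0, "dp": [0, 0, 0], "spin": 24},
    {"jaw": 0, "dp": [0, 0, 0], "spin": 30},
    {"jaw": 0, "dp": [0, 0, 0], "spin": 34.5},
    {"jaw": 0, "dp": [0, 0, 0], "spin": 34.5},
    {"jaw": 0, "dp": [0, 0, 0], "spin": 34.5}
  ]
}}

```text
time_s: 47.6
position: [0.5435, 0.1824, 0.0718]
tool_rot: [0.0, 0.966, -0.26, 0.0]
wrist_force: [-0.9, -4.2, 5.1]
grip_width: 0.014
```

{"fn": "jog_arm", "kwargs": {
  "deltas": [
    {"jaw": 0.3, "dp": [0, 0, 0], "spin": 0},
    {"jaw": 0.5, "dp": [0, 0, 0], "spin": 0},
    {"jaw": 0.5, "dp": [0, 0, 0], "spin": 0},
    {"jaw": 0.5, "dp": [0, 0, 0], "spin": 0},
    {"jaw": 0.5, "dp": [0, 0, -0.04], "spin": 0},
    {"jaw": 0.5, "dp": [0, 0, -0.09], "spin": 0},
    {"jaw": 0.5, "dp": [-0.02, 0.02, -0.14], "spin": 0},
    {"jaw": 0.6, "dp": [-0.06, 0.04, -0.18], "spin": 0}
  ]
}}

```text
time_s: 48.4
position: [0.4838, 0.1771, 0.2417]
tool_rot: [-0.0, 0.966, -0.26, 0.001]
wrist_force: [0.4, -0.6, -0.0]
grip_width: 0.05
```

{"fn": "jog_arm", "kwargs": {
  "deltas": [
    {"jaw": 0.6, "dp": [0, 0, -0.02], "spin": 0},
    {"jaw": 0.6, "dp": [0, 0, -0.02], "spin": 0},
    {"jaw": 0.6, "dp": [0, 0, -0.02], "spin": 0}
  ]
}}

```text
time_s: 48.7
position: [0.4836, 0.1777, 0.2587]
tool_rot: [0.0, 0.966, -0.26, -0.0]
wrist_force: [0.6, 0.7, -0.9]
grip_width: 0.0528
```

```bash
python3 knob.py; python3 - <<'E'
from meas import *
im=read_camera('wrist'); hs=cv2.cvtColor(im,cv2.COLOR_RGB2HSV); A=np.array([.5432,.1829])
c0=proj('wrist',[*A,.085])[0]; x,y=c0.astype(int); b=((hs[...,1]<45)&(hs[...,2]>150)).astype(np.uint8); b[:max(y-50,0)]=0;b[y+50:]=0;b[:,:x-50]=0;b[:,x+50:]=0
n,l,st,c=cv2.connectedComponentsWithStats(b)
for k in range(1,n):
    if 4<st[k,4]<400:
        for z in(.045,.0885):
            p=at_z('wrist',c[k],z)[:2]-A; print(st[k].tolist(),z,'r',np.hypot(*p).round(4),'deg',np.degrees(np.arctan2(p[1],p[0]))%360)
read_camera('top'); read_camera('scene')
lm('top',dict(lid=.115,scoop=.002,scoop_foot=.002,scoop_tip=.004,rack=0,bottle_a=0,reagent=0),2)
im=read_camera('scene'); m=cut_out('scene','lid'); print([(np.round(r['pixel']),round(r['conf'],2)) for r in m[:3]])
a=im[230:290,300:430]; b=read_camera('wrist'); a=cv2.resize(a,None,fx=4,fy=4,interpolation=cv2.INTER_CUBIC); b=cv2.resize(b[:330],(520,306))
save('fin',np.vstack([a,b]))
E
```

```text
[0.48344559 0.17759349 0.25801133] 0.012413119141879824
knob_grip [242. 142.] 0.81 [0.5458 0.184  0.079 ]
knob_pointer [242. 168.] 0.9 [0.524  0.1956 0.089 ]
green_mark [247. 170.] 0.74 [0.5165 0.1999 0.045 ]
lid [ 38. 185.] 0.97 [0.6111 0.3655 0.115 ]
lid [109. 175.] 0.74 [0.5829 0.2995 0.115 ]
shaker [198. 147.] 0.97 [0.5672 0.244  0.    ]
lid 0.8 (array([0.5831, 0.2992]), 88.0, array([0.0932, 0.0894]))
lid 0.75 (array([0.6104, 0.3629]), -26.6, array([0.0437, 0.0442]))
green [11, 123, 145, 105, 10222] [ 92.  176.6] [0.6003 0.3561 0.045 ] [0.5883 0.3079 0.126 ]
green [244, 169, 10, 12, 87] [248.4 174.9] [0.5117 0.2017 0.045 ] [0.5196 0.1882 0.126 ]
[241, 146, 6, 24, 119] 0.045 r 0.0179 deg 134.04215723983577
[241, 146, 6, 24, 119] 0.0885 r 0.0123 deg 148.9107129767874
[264, 166, 8, 9, 58] 0.045 r 0.037 deg 183.37892631638914
[264, 166, 8, 9, 58] 0.0885 r 0.0328 deg 192.16451094568376
lid [123. 195.] 0.82 [0.6071 0.4072 0.115 ]
lid [162. 210.] 0.76 [0.5622 0.2971 0.115 ]
scoop [380. 217.] 0.77 [ 0.538  -0.3231  0.002 ]
scoop [320. 204.] 0.7 [ 0.5838 -0.1472  0.002 ]
scoop_foot [444. 182.] 0.9 [ 0.6382 -0.5238  0.002 ]
scoop_foot [380. 269.] 0.57 [ 0.3865 -0.314   0.002 ]
scoop_tip [381. 210.] 0.82 [ 0.5586 -0.3282  0.004 ]
scoop_tip [446. 244.] 0.63 [ 0.4517 -0.5146  0.004 ]
rack [331. 143.] 0.81 [ 0.7703 -0.1883  0.    ]
bottle_a [223. 150.] 0.91 [0.7607 0.1419 0.    ]
bottle_a [331. 145.] 0.4 [ 0.7658 -0.189   0.    ]
reagent [113. 273.] 0.85 [0.3953 0.4755 0.    ]
reagent [262. 144.] 0.44 [0.773  0.0231 0.    ]
[(array([379., 242.]), 0.77), (array([418., 286.]), 0.65)]
```

```bash
python3 -c "
from h import *
print(close_job())"
```

```text
the job is handed in; nothing more can be done
None
```

The job is handed in, at about 49 s on the robot's clock; `close_job` gave no verdict.

**What I did:** I took the lid off and set it on the bench. Each of the three balls in the trough was scooped, carried over the jar and dropped in by whisking the scoop back. The scoop went back on its pad and the lid back on the jar. Last, I turned the knob from 0.6 to the green mark and moved the arm clear.

**Last checks:**
- **Balls:** the top picture showed all three in the jar and the trough empty.
- **Scoop:** the wrist picture shows it standing on the pad. Its foot and tip read within about 4 mm of where they stood at the start.
- **Lid:** its centre is at (0.583, 0.299), about 2 mm from the jar axis. It went down with no resistance where the plug would have caught the rim. I judged "seated flat" from that and from its size in the picture, not from a side view.
- **Knob:** the pointer reads 148.9° against 150.0° for the green mark.
- **Rack, bottles and reagent jar:** their last readings agree with the first to about 1 cm, which is about the spread of the readings; I did not touch them.

**Failed or disagreeing:**
- The final picture could not be viewed because the 16-picture limit was reached, so the last lid and knob checks are numeric only.
- The last top-camera reading put the lid about 2 cm off in x. The wrist mask, the wrist landmark and the scene camera did not agree with it, so I set it aside.

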